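Load washed sample cups into the conditioning case

ROBOT

A 6-joint arm with a two-finger parallel gripper is mounted at the origin on the work surface. World frame = base frame: x ahead of the robot, y to its left, z up, the work surface at z = 0. Lengths are in m, angles in degrees, forces in N, time in s.
With the tool pointing down it reaches from about 0.35 to 0.875 m from the base axis. Payload 4.2 kg.
Tool frame: the origin (TCP) lies where the fingers leave the gripper's body, on its centre line; the fingertips stand 70 mm ahead of it and the grasp point (between the pads) lies 51 mm ahead of it; z points along the fingers, y is the direction in which the jaws open and shut (so a half turn about z gives the same grasp; the last joint's range is limited). The gripper opens to 87 mm and grips with 3 to 60 N. Pads are 19 mm wide; open, the fingers measure 117 mm over their backs; the gripper's body (75 mm by 190 mm) begins 51 mm behind the grasp point.
Start: joints at [87.067, 22.042, 0.453, 0, -68.411, -14.817], TCP at [0.191, 0.595, 0.292] pointing down, gripper open.
Joint ranges: [-179.83, 179.83], [-69.29, 118.12], [-61.27, 80.66], [-181.25, 117.63], [-171.15, -9.14], [-177.46, 177.46]. Speed limits (degrees/s): [159.86, 159.86, 180, 180, 180, 180].

INTERFACE

Orientations are given as a 3x3 rotation matrix whose columns are the frame's x, y, z axes.
In Python, from station import sense, capture, camera_model, finish_job gives the robot as it stands.
- The arm moves only by the shell command python3 -m inch 'ROWS'. ROWS is JSON, a list of rows, each an object with "hand": the closure, from 0 (fully open) to 1 (shut); "slide": the shift along the world's x, y, z in cm, a list of three; "yaw": the turn about the world's z in rad. A call has 1 to 10 rows; each row is the pose to reach, as a shift and turn from the pose commanded when the call began; what a row does not reach only later rows make up. A row lasts 1/8 s, in which the tool goes at most 62.5 mm and 10.7 degrees, less where a joint would pass 70% of its speed; a pose out of reach is approached as far as the arm can. A call with a gripper value outside its range is refused whole. The fingers move at their own pace and stop on an object; the grip force is fixed at half the most. Time passes only in rows, so rows that repeat a pose let the fingers close. It gives the time, the measured TCP pose, the force and the opening at its end, in the units of the state.
- sense(): the state, without advancing time (a new reading comes with each control period).
- capture(name): name is "side" or "top" or "wrist"; returns the picture (420x560x3 uint8, blue, green, red); there is no depth.
- camera_model(name): a dict with "mtx" (3x3 intrinsics, pixels), "xyz" and "orientation" of the camera in the world; the wrist camera has in their place "tool_from_camera" (4x4, takes a point from camera to tool coordinates, whose origin is the TCP and whose axes are the flange's). Camera axes: x right, y up, looking along -z (the intrinsics and any distortion apply to the point x, -y, -z); pixel columns grow to the right and rows downward; lengths in m; the calibration is good to about 2 mm. The wrist camera is an equidistant fisheye: a pixel r from the principal point sees the ray r / f radians off the axis. A picture is of the moment at which its call begins: read the wrist's pose just before it. camera_model takes no time and is no camera call.
- finish_job(): hands the job in, once; it reports no verdict.
The state is a dict: "time_s": time; "joints": joint angles; "joint_velocities": joint speeds; "effort": joint torques, N m; "tcp_pos": TCP position; "ee_rot": TCP orientation; "wrist_force": force on the tool from outside, world axes, zero at the start; "moment": the same for the moment, N m; "gripper_width": opening from 0.0 (shut) to 1.0 (fully open).
Only numpy, scipy, OpenCV 4.12 (cv2) and the standard library are available. Lean on these libraries where they do the work, as an engineer would, in place of code of your own. Each camera call takes 0.05 s, during which the arm holds its last target. There are 200 camera calls.

TASK

The washed sample cups are draining mouth-down on the green mat. Slide the case's blue cover open, turn every cup mouth-up and stand it in the case's compartment with exactly one red test block in it, then slide the cover fully shut. Leave any spare block in the yellow tray, and do not disturb the steel weight or the blue-capped jar.

Things in the scene. Friction and masses are not known exactly. Their poses are not given: they have to be found in the camera images.
- case: white conditioning case fixed on the table, 160 mm (x) by 490 mm (y), 66 mm high; origin at the centre of its underside, z up. Its half towards -y is an open-topped compartment, inside x -70 to 70 mm and y -235 to -5 mm, floor 4 mm above the table, walls 66 mm high; its half towards +y is a closed housing with a black control panel on its -x face, over which the cover slides when open. A cup standing in the compartment clears the cover.
- cover (a joint): how far the flat blue cover is slid open along the case's +y, in m: 0 = fully shut over the compartment (end stop), 0.235 = fully open over the housing (end stop). About 2 N of sliding friction; it stays where it is left. The cover is 154 x 236 x 5 mm, top face 73 mm above the table.
- cover_grip (a point): the black grip bar on the cover: 70 mm along the case's x, 14 mm thick along its y, rising 26 mm above the cover's top face (73 to about 99 mm above the table). Point at the bar's middle, 88 mm above the table; with the cover shut it is at case y = -118 mm.
- tray: shallow yellow tray fixed on the table, 90 mm (x) by 230 mm (y), rim 9 mm high, floor 3 mm thick, for the test blocks; origin at the centre of its underside.
- mat: thin green drain mat lying flat on the table, 300 x 320 mm, flush with the table (1 mm, never felt); origin at its centre.
- cup1_mid (a point): square stainless sample cup with an orange patch under its base: 46 x 46 mm outside, 54 mm tall, walls and base 3 mm, 110 g, open at one end. Point at its very centre (27 mm from mouth and base, 23 mm from each side). Its z axis runs from the open mouth towards the closed base (so z points up while the cup is mouth-down, as at the start); x and y are square to its flat sides. Left on a side it lies steady. One of the cups may be absent.
- cup2_mid (a point): square stainless sample cup with an orange patch under its base: 46 x 46 mm outside, 54 mm tall, walls and base 3 mm, 110 g, open at one end. Point at its very centre (27 mm from mouth and base, 23 mm from each side). Its z axis runs from the open mouth towards the closed base (so z points up while the cup is mouth-down, as at the start); x and y are square to its flat sides. Left on a side it lies steady. One of the cups may be absent.
- cup3_mid (a point): square stainless sample cup with an orange patch under its base: 46 x 46 mm outside, 54 mm tall, walls and base 3 mm, 110 g, open at one end. Point at its very centre (27 mm from mouth and base, 23 mm from each side). Its z axis runs from the open mouth towards the closed base (so z points up while the cup is mouth-down, as at the start); x and y are square to its flat sides. Left on a side it lies steady. One of the cups may be absent.
- block1_mid (a point): brick-red rubber test block 20 x 20 x 18 mm, 20 g; point at its centre, axes square to its faces, z along the 18 mm. It starts on the floor of the yellow tray. Fits loosely into a cup (inside 40 x 40 mm).
- block2_mid (a point): brick-red rubber test block 20 x 20 x 18 mm, 20 g; point at its centre, axes square to its faces, z along the 18 mm. It starts on the floor of the yellow tray. Fits loosely into a cup (inside 40 x 40 mm).
- block3_mid (a point): brick-red rubber test block 20 x 20 x 18 mm, 20 g; point at its centre, axes square to its faces, z along the 18 mm. It starts on the floor of the yellow tray. Fits loosely into a cup (inside 40 x 40 mm).
- weight: bystander: steel load weight, 60 mm across, 48 mm high; origin under its centre.
- jar: bystander: jar with a blue cap, 60 mm across, 70 mm high; origin under its centre.

How it is judged (in metres and radians):
On the way, in this order (a step that is already met when the one before it is completed fails the run):
1. the cover is slid open (value of joint cover above 0.15 m), for 0.1 s.
2. every cup stands mouth-up in the compartment with one test block in it, any spare block in the tray (angle between each of cup1_mid, cup2_mid, cup3_mid's own z axis and vertical above 2.95 rad and x of cup1_mid in the frame of case between -0.055 and 0.055 m and y of cup1_mid in the frame of case between -0.23 and 0 m and z of cup1_mid in the frame of case between 0.025 and 0.037 m and distance between any of block1_mid, block2_mid, block3_mid and cup1_mid below 0.027 m and x of cup2_mid in the frame of case between -0.055 and 0.055 m and y of cup2_mid in the frame of case between -0.23 and 0 m and z of cup2_mid in the frame of case between 0.025 and 0.037 m and distance between any of block1_mid, block2_mid, block3_mid and cup2_mid below 0.027 m and x of cup3_mid in the frame of case between -0.055 and 0.055 m and y of cup3_mid in the frame of case between -0.23 and 0 m and z of cup3_mid in the frame of case between 0.025 and 0.037 m and distance between any of block1_mid, block2_mid, block3_mid and cup3_mid below 0.027 m and (distance between block1_mid and cup1_mid below 0.027 m or distance between block1_mid and cup2_mid below 0.027 m or distance between block1_mid and cup3_mid below 0.027 m or (x of block1_mid in the frame of tray between -0.045 and 0.045 m and y of block1_mid in the frame of tray between -0.115 and 0.115 m and z of block1_mid in the frame of tray below 0.02 m)) and (distance between block2_mid and cup1_mid below 0.027 m or distance between block2_mid and cup2_mid below 0.027 m or distance between block2_mid and cup3_mid below 0.027 m or (x of block2_mid in the frame of tray between -0.045 and 0.045 m and y of block2_mid in the frame of tray between -0.115 and 0.115 m and z of block2_mid in the frame of tray below 0.02 m)) and (distance between block3_mid and cup1_mid below 0.027 m or distance between block3_mid and cup2_mid below 0.027 m or distance between block3_mid and cup3_mid below 0.027 m or (x of block3_mid in the frame of tray between -0.045 and 0.045 m and y of block3_mid in the frame of tray between -0.115 and 0.115 m and z of block3_mid in the frame of tray below 0.02 m)) and not (distance between each of block1_mid, block2_mid and cup1_mid below 0.027 m) and not (distance between each of block2_mid, block3_mid and cup1_mid below 0.027 m) and not (distance between each of block1_mid, block3_mid and cup1_mid below 0.027 m) and not (distance between each of block1_mid, block2_mid and cup2_mid below 0.027 m) and not (distance between each of block2_mid, block3_mid and cup2_mid below 0.027 m) and not (distance between each of block1_mid, block3_mid and cup2_mid below 0.027 m) and not (distance between each of block1_mid, block2_mid and cup3_mid below 0.027 m) and not (distance between each of block2_mid, block3_mid and cup3_mid below 0.027 m) and not (distance between each of block1_mid, block3_mid and cup3_mid below 0.027 m)), for 0.2 s.
At the end, for the whole second after the job is handed in: every cup present stands mouth-up (within 0.19 rad) on the floor of the case's compartment with exactly one test block in it, any spare block is in the yellow tray, and the cover is shut to within 8 mm (all of step 2 and value of joint cover below 0.008 m); the robot touches nothing.
It fails at once if the weight is pushed more than 40 mm from its place (distance of weight from where it was at the start of the episode above 0.04 m).
It fails at once if the jar is pushed more than 40 mm from its place (distance of jar from where it was at the start of the episode above 0.04 m).
Of cup1, cup2, cup3 only 2 to 3 are there at a start; the rules pass over those that are not, and their reading is None.
At some moment in a run one of cup1, cup2, cup3 may be knocked a few centimetres aside while the robot is not near it.
Once in a run the grip may slacken for a moment while it holds something.
It also fails if it takes over 210 s, if anything falls off the work surface, if the arm or the gripper's body presses on something with over 40 N, if the wrist force passes 120 N, or if a joint passes its speed limit or range.

## Working session

There is one attempt and no reset: what is moved stays moved. The work goes in short steps, Python scripts to look and compute and a shell command to move; the robot and the scene stay as the last step left them, time stands still between calls to the robot, and variables do not carry over. Pictures are saved under pics/ and viewed, about 12 in all and at most 16, crops included, and the job is handed in when it is done.

```bash
ls; mkdir -p pics
python3 - <<'E'
from station import *
import cv2,numpy as np
for n in("top","side"):
    cv2.imwrite(f"pics/{n}0.png",capture(n)); m=camera_model(n); print(n,{k:np.round(v,4).tolist() if not isinstance(v,str) else v for k,v in m.items()})
m=camera_model("wrist");print({k:np.round(v,4).tolist() if not isinstance(v,str) else v for k,v in m.items()})
print({k:np.round(v,3).tolist() for k,v in sense().items()})
E
```

```text
pics
top {'mtx': [[510.7573, 0.0, 283.4384], [0.0, 510.7573, 206.1552], [0.0, 0.0, 1.0]], 'xyz': [0.3162, -0.0095, 1.3131], 'orientation': [[-0.0085, 0.9812, -0.1929], [-0.9999, -0.0112, -0.0126], [-0.0145, 0.1928, 0.9811]]}
side {'mtx': [[417.6947, 0.0, 278.2422], [0.0, 417.6947, 209.2551], [0.0, 0.0, 1.0]], 'xyz': [0.229, 0.6423, 0.8], 'orientation': [[-0.8764, 0.334, -0.3469], [-0.4815, -0.6088, 0.6304], [-0.0006, 0.7196, 0.6944]]}
{'mtx': [[325.1923, 0.0, 277.098], [0.0, 325.1923, 209.3844], [0.0, 0.0, 1.0]], 'tool_from_camera': [[0.0002, 0.9687, 0.2481, 0.0677], [1.0, -0.0004, 0.0009, -0.0007], [0.001, 0.2481, -0.9687, -0.0929], [0.0, 0.0, 0.0, 1.0]]}
{'time_s': 0.1, 'joints': [87.065, 22.087, 0.389, -0.025, -68.41, -14.815], 'joint_velocities': [-0.037, -0.143, 0.198, 0.128, -0.016, -0.058], 'effort': [-0.001, -39.169, 18.794, 4.232, 0.013, -0.0], 'tcp_pos': [0.19, 0.595, 0.291], 'ee_rot': [[0.952, -0.305, -0.0], [-0.305, -0.952, -0.002], [0.0, 0.002, -1.0]], 'wrist_force': [0.342, -0.253, 0.432], 'moment': [0.042, 0.016, -0.02], 'gripper_width': 1.002}
```

View pics/top0.png

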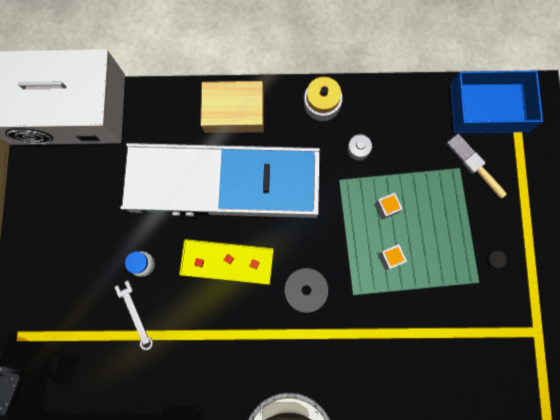

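View pics/side0.png

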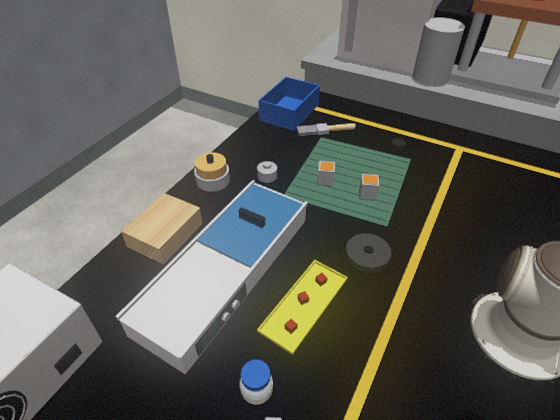

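```bash
cat > h.py <<'E'
from station import *
import cv2,numpy as np
def pt(n,uv,z,im=None):
    m=camera_model(n);K=np.array(m["mtx"])
    d=np.array([(uv[0]-K[0,2])/K[0,0],-(uv[1]-K[1,2])/K[1,1],-1.])
    d=np.array(m["orientation"])@d;o=np.array(m["xyz"])
    return (o+d*(z-o[2])/d[2])[:2]
def wpt(uv,z,st):
    m=camera_model("wrist");K=np.array(m["mtx"]);a=np.array([uv[0]-K[0,2],uv[1]-K[1,2]])/K[0,0]
    t=np.hypot(*a);a=a/max(t,1e-9)*np.sin(t)
    T=np.array(m["tool_from_camera"]);R=np.array(st["ee_rot"])
    d=R@T[:3,:3]@np.array([a[0],-a[1],-np.cos(t)]);o=np.array(st["tcp_pos"])+R@T[:3,3]
    return (o+d*(z-o[2])/d[2])[:2]
C={"orange":((8,150,120),(20,255,255)),"red":((0,150,60),(6,255,255)),"blue":((98,120,60),(112,255,255)),"yellow":((24,150,120),(32,255,255)),"green":((60,60,40),(88,255,255))}
def blobs(im,c,amin=25):
    k=cv2.inRange(cv2.cvtColor(im,cv2.COLOR_BGR2HSV),*C[c])
    k=cv2.morphologyEx(k,cv2.MORPH_CLOSE,np.ones((3,3)))
    cs,_=cv2.findContours(k,cv2.RETR_EXTERNAL,cv2.CHAIN_APPROX_NONE)
    return [x for x in cs if cv2.contourArea(x)>amin]
def look(n,c,z,amin=25):
    st=sense();im=capture(n);f=(lambda p:wpt(p,z,st)) if n=="wrist" else (lambda p:pt(n,p,z))
    for x in blobs(im,c,amin):
        w=np.array([f(p[0]) for p in x.astype(float)],np.float32)*1000
        (cx,cy),(a,b),th=cv2.minAreaRect(w);M=cv2.moments(w.reshape(-1,1,2))
        print(n,c,"px",x.mean(0).round()[0],"mm",round(cx,1),round(cy,1),"size",round(a),round(b),"ang",round(th,1),"cen",round(M['m10']/M['m00'],1),round(M['m01']/M['m00'],1))
    return im
E
python3 - <<'E'
from h import *
for n in("top","side"):
    look(n,"orange",.054);look(n,"red",.021,8);look(n,"blue",.073,100);look(n,"yellow",.009,200)
E
```

```text
top orange px [254. 264.] mm 420.3 80.6 size 19 19 ang 63.4 cen 420.4 80.5
top orange px [228. 258.] mm 433.9 143.7 size 19 18 ang 56.2 cen 434.0 143.8
top orange px [394. 256.] mm 435.7 -264.0 size 35 36 ang 21.8 cen 435.8 -264.0
top orange px [390. 204.] mm 566.7 -260.8 size 35 35 ang 23.4 cen 566.6 -260.5
top red px [254. 264.] mm 422.7 82.6 size 14 13 ang 71.1 cen 423.0 82.5
top red px [198. 262.] mm 428.2 223.0 size 16 14 ang 72.7 cen 428.1 223.1
top red px [228. 259.] mm 436.8 147.4 size 15 14 ang 45.2 cen 436.7 147.8
top blue px [135. 262.] mm 426.1 368.8 size 54 54 ang 2.5 cen 426.0 368.7
top blue px [266. 180.] mm 629.2 48.5 size 234 152 ang 87.7 cen 629.1 48.4
top blue px [496. 101.] mm 828.1 -540.6 size 230 166 ang 89.2 cen 828.5 -540.4
top yellow px [ 79. 335.] mm 249.8 521.3 size 309 22 ang 89.5 cen 250.0 519.1
top yellow px [226. 261.] mm 431.1 154.8 size 231 93 ang 83.6 cen 431.1 154.8
top yellow px [421. 309.] mm 407.3 -137.8 size 981 719 ang 90.0 cen 315.2 -332.4
top yellow px [324.  92.] mm 887.9 -105.7 size 87 87 ang 89.1 cen 887.3 -104.7
side orange px [291. 324.] mm 420.1 243.1 size 19 18 ang 76.0 cen 419.3 242.2
side orange px [303. 296.] mm 429.1 170.3 size 18 19 ang 54.0 cen 428.7 170.2
side orange px [370. 179.] mm 436.5 -263.9 size 33 33 ang 19.2 cen 436.4 -263.9
side orange px [326. 166.] mm 568.1 -260.3 size 34 33 ang 23.5 cen 567.0 -260.4
side orange px [518.  40.] mm 190.8 -1515.7 size 450 8 ang 88.9 cen 191.5 -1472.2
side blue px [255. 374.] mm 424.6 371.6 size 53 56 ang 55.6 cen 425.3 371.9
side blue px [250. 225.] mm 629.8 49.7 size 234 151 ang 87.8 cen 625.4 37.8
side blue px [289. 103.] mm 817.4 -503.7 size 194 309 ang 0.2 cen 817.2 -504.4
side yellow px [301. 305.] mm 431.1 155.9 size 234 92 ang 83.5 cen 430.3 155.4
side yellow px [387. 328.] mm 250.3 89.0 size 23 507 ang 0.0 cen 250.0 106.6
side yellow px [422. 159.] mm 336.1 -518.3 size 375 616 ang 44.1 cen 320.8 -496.2
```

```bash
python3 -m inch '[{"hand":0,"slide":[21,-27,-3],"yaw":0.27},{"hand":0,"slide":[21,-27,-3],"yaw":0.27},{"hand":0,"slide":[21,-27,-3],"yaw":0.27},{"hand":0,"slide":[21,-27,-3],"yaw":0.27},{"hand":0,"slide":[21,-27,-3],"yaw":0.27},{"hand":0,"slide":[21,-27,-3],"yaw":0.27},{"hand":0,"slide":[21,-27,-3],"yaw":0.27}]'
python3 -m inch '[{"hand":0,"slide":[22.9,-27.6,-6],"yaw":0},{"hand":0,"slide":[22.9,-27.6,-6],"yaw":0},{"hand":0,"slide":[22.9,-27.6,-6],"yaw":0},{"hand":0,"slide":[22.9,-27.6,-6],"yaw":0},{"hand":0,"slide":[22.9,-27.6,-6],"yaw":0},{"hand":0,"slide":[22.9,-27.6,-6],"yaw":0},{"hand":0,"slide":[22.9,-27.6,-6],"yaw":0},{"hand":0,"slide":[22.9,-27.6,-6],"yaw":0}]'
python3 - <<'E'
from h import *
s=sense();print(s["tcp_pos"],np.round(s["ee_rot"],3).tolist(),s["joints"],s["time_s"])
E
```

```text
time_s: 1.38
tcp_pos: [0.4014, 0.3235, 0.2622]
ee_rot: [[0.999, -0.043, -0.0], [-0.043, -0.999, -0.0], [-0.0, 0.0, -1.0]]
wrist_force: [-0.2, 0.1, -0.2]
gripper_width: 1.002
time_s: 2.38
tcp_pos: [0.6294, 0.0502, 0.2021]
ee_rot: [[0.999, -0.039, -0.0], [-0.039, -0.999, 0.0], [-0.0, -0.0, -1.0]]
wrist_force: [0.8, -0.0, 0.3]
gripper_width: 0.999
[0.62939921 0.05015637 0.20208079] [[0.999, -0.039, -0.0], [-0.039, -0.999, 0.0], [-0.0, -0.0, -1.0]] [ 1.92125452e+01  2.68039402e+01 -5.58315533e+00 -1.27001488e-02
 -5.76262882e+01  6.85485565e+01] 2.375
```

```bash
python3 -m inch '[{"hand":0,"slide":[0,0,-5.3],"yaw":0},{"hand":0,"slide":[0,0,-5.3],"yaw":0},{"hand":1,"slide":[0,0,-5.3],"yaw":0},{"hand":1,"slide":[0,0,-5.3],"yaw":0},{"hand":1,"slide":[0,0,-5.3],"yaw":0},{"hand":1,"slide":[0,0,-5.3],"yaw":0},{"hand":1,"slide":[0,0,-5.3],"yaw":0},{"hand":1,"slide":[0,0,-5.3],"yaw":0}]'
python3 -m inch '[{"hand":1,"slide":[0.2,4,0],"yaw":0},{"hand":1,"slide":[0.3,8,0],"yaw":0},{"hand":1,"slide":[0.5,12,0],"yaw":0},{"hand":1,"slide":[0.6,16,0],"yaw":0},{"hand":1,"slide":[0.8,20,0],"yaw":0},{"hand":1,"slide":[0.9,22.6,0],"yaw":0},{"hand":1,"slide":[0.9,22.6,0],"yaw":0},{"hand":1,"slide":[0.9,22.6,0],"yaw":0}]'
```

```text
time_s: 3.38
tcp_pos: [0.6295, 0.0491, 0.1493]
ee_rot: [[0.999, -0.04, -0.0], [-0.04, -0.999, -0.0], [-0.0, 0.0, -1.0]]
wrist_force: [-0.3, -0.4, 0.2]
gripper_width: 0.402
time_s: 4.38
tcp_pos: [0.6382, 0.2755, 0.1491]
ee_rot: [[0.999, -0.04, -0.0], [-0.04, -0.999, 0.001], [-0.001, -0.001, -1.0]]
wrist_force: [-2.9, 2.2, 1.4]
gripper_width: 0.16
```

```bash
python3 -m inch '[{"hand":0.5,"slide":[0,0,0],"yaw":0},{"hand":0.5,"slide":[0,0,0],"yaw":0},{"hand":0.3,"slide":[0,0,5],"yaw":0},{"hand":0,"slide":[0,0,10],"yaw":0},{"hand":0,"slide":[-8,-22,10],"yaw":0.4},{"hand":0,"slide":[-8,-22,10],"yaw":0.4},{"hand":0,"slide":[-8,-22,10],"yaw":0.4},{"hand":0,"slide":[-8,-22,10],"yaw":0.4}]'
python3 -m inch '[{"hand":0,"slide":[-12.2,-32,0],"yaw":0.02},{"hand":0,"slide":[-12.2,-32,0],"yaw":0.02},{"hand":0,"slide":[-12.2,-32,0],"yaw":0.02},{"hand":0,"slide":[-12.2,-32,0],"yaw":0.02},{"hand":0,"slide":[-12.2,-32,0],"yaw":0.02},{"hand":0,"slide":[-12.2,-32,0],"yaw":0.02},{"hand":0,"slide":[-12.2,-32,0],"yaw":0.02},{"hand":0,"slide":[-12.2,-32,0],"yaw":0.02}]'
python3 - <<'E'
from h import *
look("wrist","orange",.054);im=look("top","orange",.054);look("top","blue",.073,1000)
cv2.imwrite("pics/w1.png",np.hstack([capture("wrist"),im])[:,:,:])
im=cv2.imread("pics/w1.png");cv2.imwrite("pics/w1.png",cv2.resize(im,(800,300)))
print(sense()["joints"])
E
```

```text
time_s: 5.38
tcp_pos: [0.5573, 0.0523, 0.2496]
ee_rot: [[0.936, 0.351, 0.001], [0.351, -0.936, -0.0], [0.0, 0.0, -1.0]]
wrist_force: [0.8, 0.4, 0.3]
gripper_width: 0.957
time_s: 6.38
tcp_pos: [0.4364, -0.2648, 0.2493]
ee_rot: [[0.929, 0.371, 0.0], [0.371, -0.929, -0.0], [0.0, 0.0, -1.0]]
wrist_force: [0.2, -0.4, -0.5]
gripper_width: 0.997
wrist orange px [276. 202.] mm 436.7 -262.8 size 38 37 ang 22.4 cen 436.5 -262.5
top orange px [254. 264.] mm 420.3 80.6 size 19 19 ang 63.4 cen 420.4 80.5
top orange px [228. 258.] mm 433.9 143.7 size 19 18 ang 56.2 cen 434.0 143.8
top blue px [176. 177.] mm 638.2 274.4 size 235 152 ang 87.7 cen 638.3 274.4
top blue px [496. 101.] mm 828.1 -540.6 size 230 166 ang 89.2 cen 828.5 -540.4
[-1.28968604e+01  1.30805718e+01 -1.91191884e+01  1.12678418e-03
 -5.77871536e+01  1.24772284e+02]
```

View pics/w1.png

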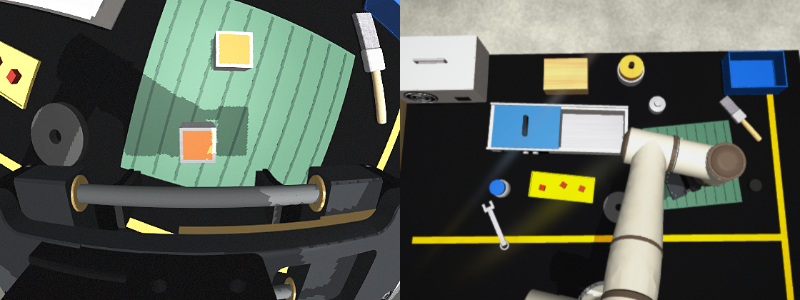

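```bash
python3 -m inch '[{"hand":0,"slide":[0,0.15,-5],"yaw":0.01},{"hand":0,"slide":[0,0.15,-10],"yaw":0.01},{"hand":0,"slide":[0,0.15,-14],"yaw":0.01},{"hand":0,"slide":[0,0.15,-16.8],"yaw":0.01},{"hand":0.2,"slide":[0,0.15,-16.8],"yaw":0.01},{"hand":1,"slide":[0,0.15,-16.8],"yaw":0.01},{"hand":1,"slide":[0,0.15,-16.8],"yaw":0.01},{"hand":1,"slide":[0,0.15,-16.8],"yaw":0.01},{"hand":1,"slide":[0,0.15,-16.8],"yaw":0.01},{"hand":1,"slide":[0,0.15,-16.8],"yaw":0.01}]'
python3 -m inch '[{"hand":1,"slide":[0,0,2],"yaw":0},{"hand":1,"slide":[0,0,6],"yaw":0},{"hand":1,"slide":[0,0,10],"yaw":0},{"hand":1,"slide":[1,6,12],"yaw":0},{"hand":1,"slide":[2.5,12,12],"yaw":-0.18},{"hand":1,"slide":[4,18,12],"yaw":-0.35},{"hand":1,"slide":[5,24,12],"yaw":-0.43},{"hand":1,"slide":[6,30,12],"yaw":-0.43},{"hand":1,"slide":[6,30,12],"yaw":-0.43},{"hand":1,"slide":[6,30,12],"yaw":-0.43}]'
python3 - <<'E'
from h import *
cv2.imwrite("pics/w2.png",capture("wrist"))
E
```

```text
time_s: 7.82
tcp_pos: [0.4368, -0.2634, 0.0819]
ee_rot: [[0.925, 0.38, 0.001], [0.38, -0.925, -0.0], [0.001, 0.001, -1.0]]
wrist_force: [-1.0, -0.1, 6.3]
gripper_width: 0.531
time_s: 9.07
tcp_pos: [0.4961, 0.0372, 0.2007]
ee_rot: [[0.999, -0.038, -0.001], [-0.038, -0.999, -0.0], [-0.001, 0.0, -1.0]]
wrist_force: [1.0, -1.0, -1.5]
gripper_width: 0.521
```

View pics/w2.png

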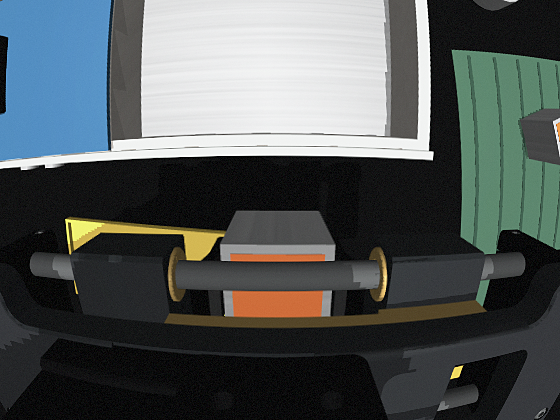

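```bash
python3 -m inch '[{"hand":1,"slide":[1,5.4,0],"yaw":0},{"hand":1,"slide":[1.2,5.4,-3],"yaw":0},{"hand":1,"slide":[1.7,5.4,-6.2],"yaw":0},{"hand":1,"slide":[1.7,5.4,-6.2],"yaw":0}]'
python3 -m inch '[{"hand":1,"slide":[0.5,0,0],"yaw":0},{"hand":1,"slide":[1.0,0,0],"yaw":0},{"hand":1,"slide":[1.5,0,0],"yaw":0},{"hand":1,"slide":[1.5,0,0],"yaw":0}]'
python3 -m inch '[{"hand":1,"slide":[0.4,0,0.1],"yaw":0},{"hand":1,"slide":[0.8,0,0.4],"yaw":0},{"hand":1,"slide":[0.8,0,0.4],"yaw":0}]'
python3 - <<'E'
from h import *
cv2.imwrite("pics/w3.png",np.hstack([capture("wrist")[:,100:460],capture("side")[150:350,100:400].repeat(2,0).repeat(2,1)[:,:600][:400].__getitem__(slice(None)) if 0 else cv2.resize(capture("side")[150:360,150:370],(440,420))]))
E
```

```text
time_s: 9.62
tcp_pos: [0.512, 0.0884, 0.137]
ee_rot: [[0.999, -0.043, -0.006], [-0.043, -0.999, -0.003], [-0.006, 0.003, -1.0]]
wrist_force: [0.1, -0.4, -1.3]
gripper_width: 0.524
time_s: 10.12
tcp_pos: [0.5289, 0.0907, 0.1396]
ee_rot: [[0.999, -0.04, 0.001], [-0.04, -0.999, 0.0], [0.001, -0.0, -1.0]]
wrist_force: [-0.1, -0.1, -1.4]
gripper_width: 0.527
time_s: 10.5
tcp_pos: [0.5304, 0.0899, 0.1403]
ee_rot: [[0.999, -0.041, -0.016], [-0.041, -0.999, -0.003], [-0.016, 0.004, -1.0]]
wrist_force: [-11.8, 3.9, -2.6]
gripper_width: 0.527
```

View pics/w3.png

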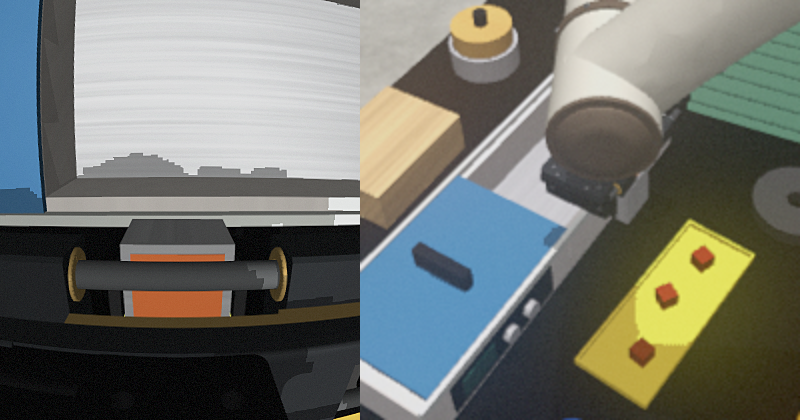

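```bash
python3 -m inch '[{"hand":1,"slide":[-1,0,0],"yaw":0},{"hand":1,"slide":[-1,0,0.5],"yaw":0},{"hand":1,"slide":[0,0,0.5],"yaw":0},{"hand":1,"slide":[0.5,0,0.5],"yaw":0},{"hand":1,"slide":[1,0,0.5],"yaw":0},{"hand":1,"slide":[1,0,0.5],"yaw":0}]'
python3 - <<'E'
from h import *
cv2.imwrite("pics/w4.png",np.hstack([capture("wrist")[180:360,100:460],cv2.resize(capture("side")[200:290,220:310],(180,180))]))
print(sense()["moment"])
E
```

```text
time_s: 11.35
tcp_pos: [0.547, 0.0906, 0.148]
ee_rot: [[0.999, -0.04, -0.0], [-0.04, -0.999, -0.0], [-0.0, 0.0, -1.0]]
wrist_force: [-0.6, -0.0, -1.5]
gripper_width: 0.529
[-0.04215996 -0.02102751 -0.0085096 ]
```

View pics/w4.png

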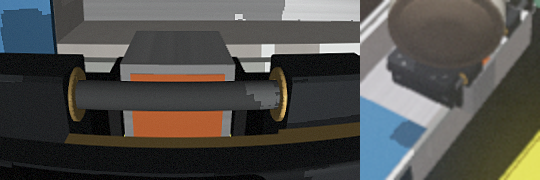

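```bash
python3 -m inch '[{"hand":1,"slide":[0.8,0,0],"yaw":0},{"hand":1,"slide":[1.6,0,0],"yaw":0},{"hand":1,"slide":[2.3,0,0],"yaw":0},{"hand":1,"slide":[2.3,0,0],"yaw":0}]'
python3 -m inch '[{"hand":1,"slide":[0.4,0,-0.5],"yaw":0},{"hand":1,"slide":[0.8,0,-1],"yaw":0},{"hand":1,"slide":[1.2,0,-1.5],"yaw":0},{"hand":1,"slide":[1.5,0,-2],"yaw":0},{"hand":1,"slide":[1.5,0,-2],"yaw":0}]'
python3 - <<'E'
from h import *
cv2.imwrite("pics/w5.png",np.hstack([capture("wrist")[120:360,100:460],cv2.resize(capture("side")[190:290,220:320],(240,240))]))
print(sense()["moment"])
E
```

```text
time_s: 11.95
tcp_pos: [0.5701, 0.0908, 0.1481]
ee_rot: [[0.999, -0.04, 0.0], [-0.04, -0.999, 0.0], [0.0, -0.0, -1.0]]
wrist_force: [-0.1, 0.4, -1.4]
gripper_width: 0.524
time_s: 12.58
tcp_pos: [0.5872, 0.0906, 0.1326]
ee_rot: [[0.999, -0.037, 0.007], [-0.037, -0.999, -0.0], [0.007, 0.0, -1.0]]
wrist_force: [0.9, -2.6, 13.7]
gripper_width: 0.527
[-0.98765582  0.25606448  0.05523175]
```

View pics/w5.png

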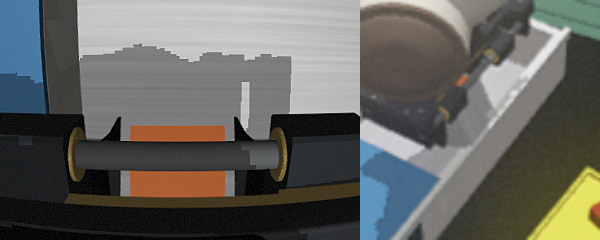

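```bash
python3 -m inch '[{"hand":1,"slide":[-0.1,0,-0.4],"yaw":0},{"hand":1,"slide":[-0.1,0,-0.8],"yaw":0},{"hand":1,"slide":[-0.1,0,-0.8],"yaw":0}]'
python3 -m inch '[{"hand":1,"slide":[0,0,-0.4],"yaw":0},{"hand":1,"slide":[0,0,-0.8],"yaw":0},{"hand":1,"slide":[0,0,-0.8],"yaw":0}]'
python3 - <<'E'
from h import *
cv2.imwrite("pics/w6.png",np.hstack([capture("wrist")[120:360,100:460],cv2.resize(capture("side")[190:290,220:320],(240,240))]))
E
```

```text
time_s: 13.05
tcp_pos: [0.5892, 0.0906, 0.1268]
ee_rot: [[0.999, -0.035, 0.015], [-0.035, -0.999, 0.0], [0.015, -0.001, -1.0]]
wrist_force: [3.9, -5.9, 19.1]
gripper_width: 0.528
time_s: 13.42
tcp_pos: [0.5905, 0.0907, 0.1191]
ee_rot: [[0.999, -0.035, 0.018], [-0.035, -0.999, 0.001], [0.018, -0.002, -1.0]]
wrist_force: [7.6, -7.6, 17.4]
gripper_width: 0.526
```

View pics/w6.png

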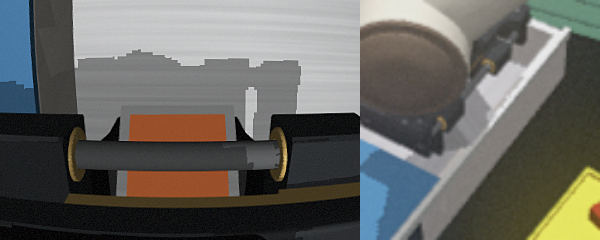

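```bash
cat >> h.py <<'E'
def tilt():
    im=capture("wrist");k=cv2.inRange(cv2.cvtColor(im,cv2.COLOR_BGR2HSV),(5,130,90),(20,255,255));k[:, :150]=0;k[:,420:]=0;k[:190]=0;k[330:]=0
    r=np.where(k.sum(1)>255*30)[0]
    if len(r)==0: print("no orange");return im
    f=lambda y:(np.where(k[y])[0].min(),np.where(k[y])[0].max())
    print("rows",r.min(),r.max(),"top",f(r.min()+2),"bot",f(r.max()-2));return im
E
python3 - <<'E'
from h import *
tilt()
for f,o in(("w2",(0,0)),("w5",(120,100)),("w6",(120,100))):
    im=cv2.imread(f"pics/{f}.png");k=cv2.inRange(cv2.cvtColor(im,cv2.COLOR_BGR2HSV),(5,130,90),(20,255,255));k=k[:,:360] if o[0] else k
    r=np.where(k.sum(1)>255*60)[0];g=lambda y:(np.where(k[y])[0].min()+o[1],np.where(k[y])[0].max()+o[1]);print(f,r.min()+o[0],r.max()+o[0],g(r.min()+2),g(r.max()-2))
m=camera_model("wrist");T=np.linalg.inv(np.array(m["tool_from_camera"]));K=np.array(m["mtx"])
def pj(p):
    c=T[:3,:3]@p+T[:3,3];v=np.array([c[0],-c[1],-c[2]]);t=np.arctan2(np.hypot(*v[:2]),v[2]);return v[:2]/np.hypot(*v[:2])*t*K[0,0]+K[:2,2]
for th in range(0,100,10):
    a=np.radians(th);b=np.array([np.sin(a),0,-np.cos(a)]);p=np.array([np.cos(a),0,np.sin(a)]);c=np.array([0,0,.051])+.024*b
    print(th,[pj(c+s*.018*p+np.array([0,q*.018,0])).round().tolist() for s in(1,-1) for q in(-1,1)])
E
```

```text
rows 234 317 top (np.int64(230), np.int64(324)) bot (np.int64(227), np.int64(328))
w2 255 317 (np.int64(170), np.int64(384)) (np.int64(187), np.int64(454))
w5 246 316 (np.int64(230), np.int64(324)) (np.int64(230), np.int64(324))
w6 234 316 (np.int64(230), np.int64(324)) (np.int64(227), np.int64(328))
0 [[234.0, 256.0], [324.0, 256.0], [238.0, 329.0], [319.0, 329.0]]
10 [[235.0, 244.0], [323.0, 244.0], [237.0, 325.0], [320.0, 325.0]]
20 [[236.0, 233.0], [322.0, 233.0], [236.0, 318.0], [322.0, 318.0]]
30 [[237.0, 224.0], [321.0, 224.0], [235.0, 309.0], [323.0, 309.0]]
40 [[238.0, 217.0], [320.0, 217.0], [234.0, 299.0], [324.0, 299.0]]
50 [[239.0, 213.0], [318.0, 213.0], [234.0, 287.0], [324.0, 287.0]]
60 [[240.0, 210.0], [317.0, 210.0], [234.0, 274.0], [324.0, 274.0]]
70 [[242.0, 210.0], [316.0, 210.0], [234.0, 261.0], [324.0, 261.0]]
80 [[243.0, 211.0], [314.0, 211.0], [234.0, 248.0], [323.0, 248.0]]
90 [[244.0, 214.0], [313.0, 214.0], [235.0, 237.0], [323.0, 237.0]]
```

```bash
python3 -m inch '[{"hand":1,"slide":[0,0,3],"yaw":0},{"hand":1,"slide":[0,0,6],"yaw":0},{"hand":1,"slide":[-4,0,6],"yaw":0},{"hand":1,"slide":[-7.2,0,6],"yaw":0},{"hand":1,"slide":[-7.2,0,3],"yaw":0},{"hand":1,"slide":[-7.2,0,2.9],"yaw":0},{"hand":1,"slide":[-7.2,0,2.9],"yaw":0}]'
python3 - <<'E'
from h import *
im=tilt();cv2.imwrite("pics/w7.png",np.hstack([im[180:360,150:410],cv2.resize(capture("side")[200:300,220:340],(360,300))[:180]]))
E
```

```text
time_s: 14.45
tcp_pos: [0.5122, 0.0909, 0.1418]
ee_rot: [[0.999, -0.039, 0.001], [-0.039, -0.999, -0.0], [0.001, -0.0, -1.0]]
wrist_force: [0.0, -0.5, -1.6]
gripper_width: 0.524
rows 235 317 top (np.int64(230), np.int64(324)) bot (np.int64(188), np.int64(328))
```

```bash
python3 -m inch '[{"hand":1,"slide":[1,0,0.5],"yaw":0},{"hand":1,"slide":[2.2,0,0.4],"yaw":0},{"hand":1,"slide":[2.8,0,0.3],"yaw":0},{"hand":1,"slide":[3.3,0,0.2],"yaw":0},{"hand":1,"slide":[3.3,0,0.2],"yaw":0}]'
python3 - <<'E'
from h import *
tilt()
E
python3 -m inch '[{"hand":1,"slide":[0.5,0,0],"yaw":0},{"hand":1,"slide":[1,0,0],"yaw":0},{"hand":1,"slide":[1,0,0],"yaw":0}]'
python3 - <<'E'
from h import *
tilt()
E
```

```text
time_s: 15.18
tcp_pos: [0.5447, 0.0906, 0.1429]
ee_rot: [[0.999, -0.04, -0.001], [-0.04, -0.999, -0.0], [-0.001, 0.0, -1.0]]
wrist_force: [0.7, -0.6, -0.7]
gripper_width: 0.528
rows 235 317 top (np.int64(230), np.int64(324)) bot (np.int64(227), np.int64(328))
time_s: 15.6
tcp_pos: [0.555, 0.0908, 0.1433]
ee_rot: [[0.999, -0.04, 0.0], [-0.04, -0.999, 0.0], [0.0, -0.0, -1.0]]
wrist_force: [-0.5, -0.2, -2.0]
gripper_width: 0.528
rows 235 317 top (np.int64(230), np.int64(324)) bot (np.int64(227), np.int64(328))
```

```bash
python3 -m inch '[{"hand":1,"slide":[0,0,4],"yaw":0},{"hand":1,"slide":[-3,-5,4],"yaw":0},{"hand":1,"slide":[-5.5,-10,4],"yaw":0},{"hand":1,"slide":[-5.5,-15,4],"yaw":0},{"hand":1,"slide":[-5.5,-19,2],"yaw":0},{"hand":1,"slide":[-5.5,-19,-2],"yaw":0},{"hand":1,"slide":[-5.5,-19,-5],"yaw":0},{"hand":1,"slide":[-5.5,-19,-5.8],"yaw":0},{"hand":1,"slide":[-5.5,-19,-5.8],"yaw":0}]'
python3 - <<'E'
from h import *
im=tilt();cv2.imwrite("pics/w8.png",np.hstack([im[150:360,130:430],cv2.resize(capture("side")[160:260,250:400],(500,333))[:210]]))
E
```

```text
time_s: 16.77
tcp_pos: [0.4998, -0.0992, 0.0854]
ee_rot: [[0.999, -0.039, -0.0], [-0.039, -0.999, -0.0], [-0.0, 0.0, -1.0]]
wrist_force: [0.3, 0.1, -0.9]
gripper_width: 0.53
rows 235 317 top (np.int64(230), np.int64(324)) bot (np.int64(187), np.int64(368))
```

View pics/w8.png

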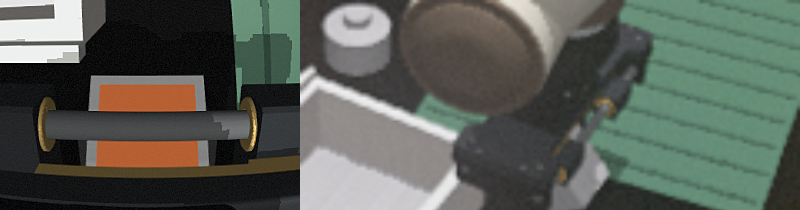

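```bash
python3 -m inch '[{"hand":1,"slide":[0,0,-0.6],"yaw":0},{"hand":1,"slide":[0,0,-1.1],"yaw":0},{"hand":1,"slide":[0,0,-1.1],"yaw":0},{"hand":0.3,"slide":[0,0,-1.1],"yaw":0},{"hand":0,"slide":[0,0,-1.1],"yaw":0},{"hand":0,"slide":[0,0,-1.1],"yaw":0},{"hand":0,"slide":[0,0,-1.1],"yaw":0},{"hand":0,"slide":[0,0,5],"yaw":0},{"hand":0,"slide":[0,0,8],"yaw":0},{"hand":0,"slide":[0,0,8],"yaw":0}]'
python3 - <<'E'
from h import *
im=look("wrist","orange",.054,200);print(sense()["tcp_pos"])
E
```

```text
time_s: 18.12
tcp_pos: [0.5009, -0.0992, 0.1678]
ee_rot: [[0.999, -0.04, 0.006], [-0.04, -0.999, 0.0], [0.006, -0.001, -1.0]]
wrist_force: [-0.1, -0.5, -1.2]
gripper_width: 0.994
wrist orange px [491. 135.] mm 567.1 -259.7 size 38 38 ang 22.0 cen 567.2 -259.6
[ 0.49969846 -0.09918766  0.16605912]
```

```bash
python3 -m inch '[{"hand":0,"slide":[0,0,4],"yaw":0},{"hand":0,"slide":[-4,0,8],"yaw":0},{"hand":0,"slide":[-4,0,8],"yaw":0}]'
python3 - <<'E'
from h import *
print(sense()["tcp_pos"]);im=capture("wrist");cv2.imwrite("pics/w9.png",np.hstack([im,cv2.resize(capture("side")[100:250,240:400],(240,225))[:,:240] if 0 else cv2.copyMakeBorder(cv2.resize(capture("side")[120:270,250:410],(240,225)),0,195,0,0,cv2.BORDER_CONSTANT)]))
E
```

```text
time_s: 18.55
tcp_pos: [0.4584, -0.0993, 0.2467]
ee_rot: [[0.999, -0.04, 0.003], [-0.04, -0.999, 0.001], [0.003, -0.001, -1.0]]
wrist_force: [-0.1, 0.6, 1.1]
gripper_width: 0.998
[ 0.45837968 -0.09931262  0.24673643]
```

View pics/w9.png

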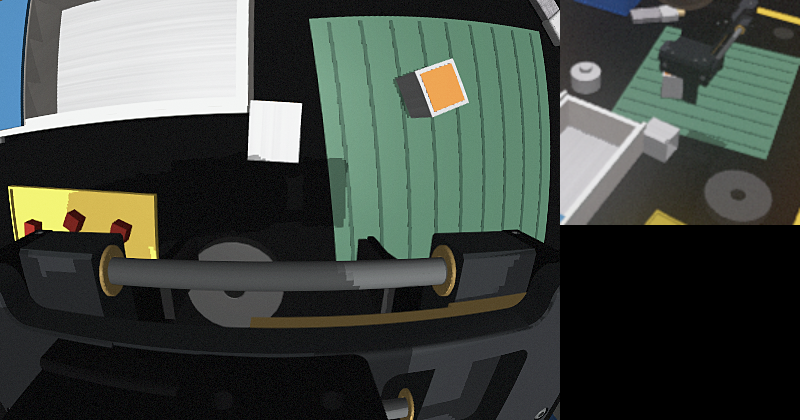

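```bash
cat >> h.py <<'E'
def white(im,st,box,z,thr=200):
    x0,y0,x1,y1=box;k=np.zeros(im.shape[:2],np.uint8);k[y0:y1,x0:x1]=(im[y0:y1,x0:x1].min(2)>thr)*255
    k=cv2.morphologyEx(k,cv2.MORPH_OPEN,np.ones((3,3)))
    c=max(cv2.findContours(k,cv2.RETR_EXTERNAL,cv2.CHAIN_APPROX_NONE)[0],key=cv2.contourArea)
    w=np.array([wpt(p[0],z,st) for p in c.astype(float)],np.float32)*1000
    print("box",cv2.boundingRect(c),"rect",np.round(cv2.minAreaRect(w)[0],1),np.round(cv2.minAreaRect(w)[1],1),round(cv2.minAreaRect(w)[2],1))
    print(np.round(cv2.boxPoints(cv2.minAreaRect(w)),1).tolist())
E
python3 - <<'E'
from h import *
st=sense();im=capture("wrist")
for t in(120,160,200): white(im,st,(240,90,312,180),.046,t)
E
```

```text
box (248, 100, 54, 63) rect [524.2 -98. ] [46.6 54.7] 84.8
[[494.79998779296875, -118.69999694824219], [549.2999877929688, -123.69999694824219], [553.5, -77.30000305175781], [499.0, -72.30000305175781]]
box (248, 100, 54, 63) rect [524.2 -98.1] [46.3 54.3] 84.7
[[495.0, -118.69999694824219], [549.0999755859375, -123.69999694824219], [553.4000244140625, -77.5999984741211], [499.29998779296875, -72.5999984741211]]
box (248, 100, 54, 62) rect [524.3 -98.2] [46.  53.7] 84.5
[[495.3999938964844, -118.5], [548.9000244140625, -123.5999984741211], [553.2999877929688, -77.9000015258789], [499.79998779296875, -72.69999694824219]]
```

```bash
python3 -m inch '[{"hand":0,"slide":[5.4,0.2,-5],"yaw":-0.053},{"hand":0,"slide":[5.4,0.2,-10],"yaw":-0.053},{"hand":0,"slide":[5.4,0.2,-14],"yaw":-0.053},{"hand":0,"slide":[5.4,0.2,-16],"yaw":-0.053},{"hand":0.5,"slide":[5.4,0.2,-16],"yaw":-0.053},{"hand":1,"slide":[5.4,0.2,-16],"yaw":-0.053},{"hand":1,"slide":[5.4,0.2,-16],"yaw":-0.053},{"hand":1,"slide":[5.4,0.2,-16],"yaw":-0.053},{"hand":1,"slide":[5.4,0.2,-16],"yaw":-0.053},{"hand":1,"slide":[5.4,0.2,-16],"yaw":-0.053}]'
python3 -m inch '[{"hand":1,"slide":[0,0,1],"yaw":0},{"hand":1,"slide":[-2,-3,1],"yaw":0},{"hand":1,"slide":[-4,-6,1],"yaw":0},{"hand":1,"slide":[-4,-6,0.1],"yaw":0},{"hand":0.3,"slide":[-4,-6,0.1],"yaw":0},{"hand":0,"slide":[-4,-6,0.1],"yaw":0},{"hand":0,"slide":[-4,-6,0.1],"yaw":0},{"hand":0,"slide":[-4,-6,5],"yaw":0},{"hand":0,"slide":[-6,-6,10],"yaw":0},{"hand":0,"slide":[-6,-6,10],"yaw":0}]'
python3 - <<'E'
from h import *
st=sense();im=capture("wrist");print(st["tcp_pos"],np.round(st["ee_rot"][0],3))
white(im,st,(200,60,360,235),.046,150);look("wrist","orange",.054,200);cv2.imwrite("pics/w10.png",im)
E
```

```text
time_s: 19.95
tcp_pos: [0.5134, -0.0977, 0.0859]
ee_rot: [[0.996, -0.093, 0.0], [-0.093, -0.996, -0.0], [0.0, 0.0, -1.0]]
wrist_force: [-1.9, -2.5, 5.7]
gripper_width: 0.528
time_s: 21.2
tcp_pos: [0.4549, -0.157, 0.1893]
ee_rot: [[0.996, -0.092, 0.009], [-0.092, -0.996, -0.0], [0.009, -0.0, -1.0]]
wrist_force: [-0.3, 0.0, -0.5]
gripper_width: 0.989
[ 0.45489697 -0.15700801  0.18925225] [ 0.996 -0.092  0.009]
box (246, 147, 63, 73) rect [ 483.3 -158.4] [46.1 54.2] 84.4
[[454.1000061035156, -178.60000610351562], [508.0, -183.89999389648438], [512.5, -138.10000610351562], [458.6000061035156, -132.8000030517578]]
wrist orange px [404.  60.] mm 567.3 -259.5 size 38 38 ang 22.0 cen 567.3 -259.5
```

```bash
python3 -m inch '[{"hand":0,"slide":[4.4,-0.3,0],"yaw":0},{"hand":0,"slide":[4.4,-0.3,-5],"yaw":0},{"hand":0,"slide":[4.4,-0.3,-8.5],"yaw":0},{"hand":0.5,"slide":[4.4,-0.3,-8.5],"yaw":0},{"hand":1,"slide":[4.4,-0.3,-8.5],"yaw":0},{"hand":1,"slide":[4.4,-0.3,-8.5],"yaw":0},{"hand":1,"slide":[4.4,-0.3,-8.5],"yaw":0},{"hand":1,"slide":[4.4,-0.3,-8.5],"yaw":0},{"hand":1,"slide":[4.4,-0.3,-8.5],"yaw":0},{"hand":1,"slide":[4.4,-0.3,-8.5],"yaw":0}]'
python3 -m inch '[{"hand":1,"slide":[0,0,4],"yaw":0},{"hand":1,"slide":[0,0,9.6],"yaw":0},{"hand":1,"slide":[0,6,9.6],"yaw":0.055},{"hand":1,"slide":[2,12,9.6],"yaw":0.055},{"hand":1,"slide":[5,18,9.6],"yaw":0.055},{"hand":1,"slide":[9,23,9.6],"yaw":0.055},{"hand":1,"slide":[9,24.8,9.6],"yaw":0.055},{"hand":1,"slide":[9,24.8,9.6],"yaw":0.055}]'
python3 - <<'E'
from h import *
st=sense();im=capture("wrist");print(st["tcp_pos"]);cv2.imwrite("pics/w11.png",np.hstack([im[150:360,130:430],cv2.resize(capture("side")[150:290,220:420],(300,210))]))
E
```

```text
time_s: 22.55
tcp_pos: [0.4979, -0.1603, 0.1011]
ee_rot: [[0.996, -0.092, 0.001], [-0.092, -0.996, -0.0], [0.001, 0.0, -1.0]]
wrist_force: [-1.4, 0.3, 5.4]
gripper_width: 0.526
time_s: 23.55
tcp_pos: [0.587, 0.089, 0.1951]
ee_rot: [[0.999, -0.036, -0.002], [-0.036, -0.999, -0.0], [-0.002, 0.0, -1.0]]
wrist_force: [0.5, 0.0, -1.4]
gripper_width: 0.523
[0.58696483 0.08898328 0.1950977 ]
```

View pics/w11.png

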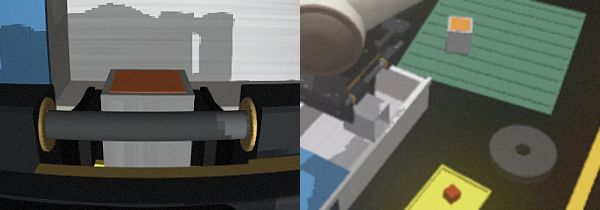

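```bash
python3 -m inch '[{"hand":1,"slide":[1,0,-1],"yaw":0},{"hand":1,"slide":[1,0,-2.6],"yaw":0},{"hand":1,"slide":[1.3,0,-3.4],"yaw":0},{"hand":1,"slide":[1.5,0,-4.0],"yaw":0},{"hand":1,"slide":[1.5,0,-4.0],"yaw":0}]'
python3 -m inch '[{"hand":1,"slide":[0.2,0,-0.4],"yaw":0},{"hand":1,"slide":[0.5,0,-1],"yaw":0},{"hand":1,"slide":[0.7,0,-1.5],"yaw":0},{"hand":1,"slide":[0.7,0,-1.5],"yaw":0}]'
python3 - <<'E'
from h import *
st=sense();im=capture("wrist");print(st["tcp_pos"],np.round(st["ee_rot"][2],3));cv2.imwrite("pics/w12.png",np.hstack([im[150:360,130:430],cv2.resize(capture("side")[170:290,220:340],(210,210))]))
E
```

```text
time_s: 24.28
tcp_pos: [0.6045, 0.0871, 0.1573]
ee_rot: [[0.999, -0.037, 0.004], [-0.037, -0.999, -0.001], [0.004, 0.0, -1.0]]
wrist_force: [2.8, -2.6, 3.4]
gripper_width: 0.525
time_s: 24.78
tcp_pos: [0.6112, 0.087, 0.1422]
ee_rot: [[0.999, -0.037, 0.004], [-0.037, -0.999, -0.001], [0.004, 0.0, -1.0]]
wrist_force: [3.7, -3.7, 4.3]
gripper_width: 0.533
[0.61120564 0.08703807 0.14215769] [ 0.004  0.    -1.   ]
```

View pics/w12.png

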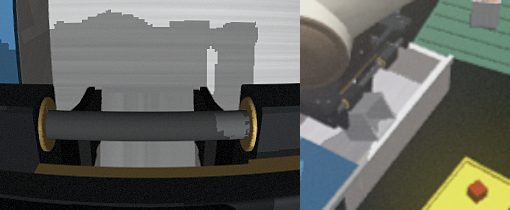

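```bash
python3 -m inch '[{"hand":1,"slide":[0.1,0,-0.7],"yaw":0},{"hand":1,"slide":[0.1,0,-1.4],"yaw":0},{"hand":1,"slide":[0,0,-2.1],"yaw":0},{"hand":1,"slide":[-0.3,0,-2.8],"yaw":0},{"hand":1,"slide":[-0.3,0,-2.8],"yaw":0}]'
python3 -m inch '[{"hand":1,"slide":[-0.4,0,-0.6],"yaw":0},{"hand":1,"slide":[-0.8,0,-1.2],"yaw":0},{"hand":1,"slide":[-1.3,0,-1.9],"yaw":0},{"hand":1,"slide":[-1.6,0,-2.3],"yaw":0},{"hand":1,"slide":[-1.6,0,-2.3],"yaw":0}]'
python3 - <<'E'
from h import *
st=sense();im=capture("wrist");print(st["tcp_pos"],np.round(st["ee_rot"][2],3));cv2.imwrite("pics/w13.png",np.hstack([im[150:360,130:430],cv2.resize(capture("side")[170:290,220:340],(210,210))]))
E
```

```text
time_s: 25.5
tcp_pos: [0.6097, 0.0874, 0.1144]
ee_rot: [[0.999, -0.036, 0.008], [-0.036, -0.999, 0.001], [0.008, -0.001, -1.0]]
wrist_force: [7.9, -3.5, -0.4]
gripper_width: 0.527
time_s: 26.12
tcp_pos: [0.5981, 0.089, 0.0941]
ee_rot: [[0.999, -0.035, 0.019], [-0.035, -0.999, 0.004], [0.019, -0.005, -1.0]]
wrist_force: [15.3, -3.0, 5.0]
gripper_width: 0.525
[0.5981135  0.08900932 0.09409009] [ 0.019 -0.005 -1.   ]
```

View pics/w13.png

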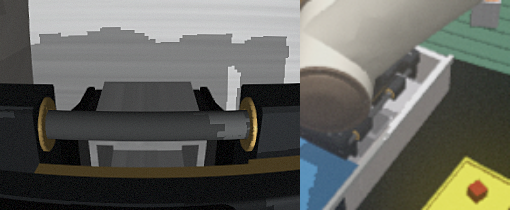

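```bash
python3 -m inch '[{"hand":1,"slide":[0.6,0,0],"yaw":0},{"hand":1,"slide":[0.6,0,-0.7],"yaw":0},{"hand":1,"slide":[0.6,0,-1.3],"yaw":0},{"hand":1,"slide":[0.6,0,-1.3],"yaw":0}]'
python3 -m inch '[{"hand":0.3,"slide":[0,0,0],"yaw":0},{"hand":0.2,"slide":[0,0,0],"yaw":0},{"hand":0.1,"slide":[0,0,0],"yaw":0},{"hand":0.1,"slide":[0,0,0],"yaw":0},{"hand":0.1,"slide":[0,0,4],"yaw":0},{"hand":0,"slide":[0,0,9],"yaw":0},{"hand":0,"slide":[-2,0,13],"yaw":0},{"hand":0,"slide":[-6,0,13],"yaw":0},{"hand":0,"slide":[-6,0,13],"yaw":0}]'
python3 - <<'E'
from h import *
st=sense();im=capture("wrist");print(st["tcp_pos"],np.round(st["ee_rot"][2],3));cv2.imwrite("pics/w14.png",im)
E
```

```text
time_s: 26.72
tcp_pos: [0.5997, 0.0885, 0.0795]
ee_rot: [[0.999, -0.036, 0.008], [-0.036, -0.999, 0.002], [0.008, -0.002, -1.0]]
wrist_force: [5.2, -0.7, 9.6]
gripper_width: 0.525
time_s: 27.85
tcp_pos: [0.5339, 0.0873, 0.2077]
ee_rot: [[0.999, -0.037, -0.001], [-0.037, -0.999, 0.0], [-0.001, -0.0, -1.0]]
wrist_force: [-0.3, 0.2, -0.6]
gripper_width: 1.001
[0.53390007 0.08733646 0.2077284 ] [-0.001 -0.    -1.   ]
```

View pics/w14.png

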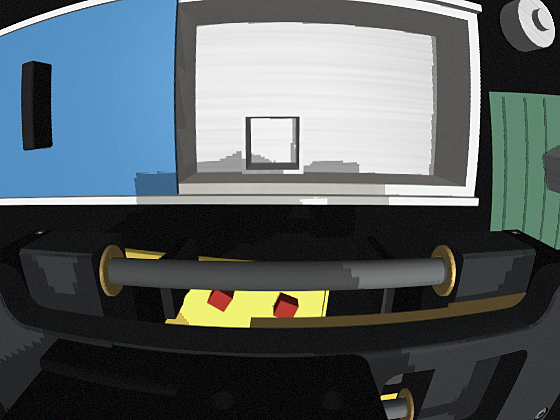

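```bash
python3 -m inch '[{"hand":0,"slide":[0,-6,2],"yaw":0.07},{"hand":0,"slide":[0,-12,2],"yaw":0.14},{"hand":0,"slide":[0.5,-18,2],"yaw":0.21},{"hand":0,"slide":[1,-24,2],"yaw":0.28},{"hand":0,"slide":[1,-30,2],"yaw":0.35},{"hand":0,"slide":[1,-34.7,2],"yaw":0.42},{"hand":0,"slide":[1,-34.7,2],"yaw":0.42},{"hand":0,"slide":[1,-34.7,2],"yaw":0.42}]'
python3 - <<'E'
from h import *
look("wrist","orange",.054,200);s=sense();print(s["tcp_pos"],np.degrees(np.arctan2(s["ee_rot"][1][0],s["ee_rot"][0][0])))
im=cv2.imread("pics/w14.png")
st=dict(tcp_pos=[.5339,.0873,.2077],ee_rot=np.array([[.999,-.037,0],[-.037,-.999,0],[0,0,-1]]))
a=wpt((272.5,143),.058,st)*1000;O=np.array([633.9,166.5]);R=np.array([[.999,.04],[-.04,.999]]);print("cupA",a,"case",R.T@(a-O))
for p in((246,117),(299,117),(299,170),(246,170)):print(R.T@(wpt(p,.058,st)*1000-O))
E
```

```text
time_s: 28.9
tcp_pos: [0.5467, -0.2593, 0.2264]
ee_rot: [[0.928, 0.372, -0.001], [0.372, -0.928, 0.0], [-0.001, -0.001, -1.0]]
wrist_force: [0.6, 0.0, 0.3]
gripper_width: 1.004
wrist orange px [287. 187.] mm 567.4 -259.5 size 37 37 ang 21.9 cen 567.3 -259.3
[ 0.54676722 -0.25868164  0.22674962] 21.914602613750034
cupA [590.92664238  89.17882054] case [-39.83753709 -78.96279259]
[-20.29432537 -59.34587858]
[-20.27555956 -98.45616098]
[-60.03207154 -98.88956913]
[-60.11767325 -59.03650138]
```

```bash
python3 -m inch '[{"hand":0,"slide":[2.06,-0.07,-5],"yaw":0},{"hand":0,"slide":[2.06,-0.07,-11.5],"yaw":0},{"hand":0.5,"slide":[2.06,-0.07,-11.5],"yaw":0},{"hand":1,"slide":[2.06,-0.07,-11.5],"yaw":0},{"hand":1,"slide":[2.06,-0.07,-11.5],"yaw":0},{"hand":1,"slide":[2.06,-0.07,-11.5],"yaw":0},{"hand":1,"slide":[2.06,-0.07,-11.5],"yaw":0},{"hand":1,"slide":[2.06,-0.07,-11.5],"yaw":0},{"hand":1,"slide":[2.06,-0.07,-11.5],"yaw":0}]'
python3 -m inch '[{"hand":1,"slide":[0,0,4],"yaw":0},{"hand":1,"slide":[0,0,8],"yaw":0},{"hand":1,"slide":[-2,6,8],"yaw":-0.1},{"hand":1,"slide":[-4,12,8],"yaw":-0.2},{"hand":1,"slide":[-5.5,18,8],"yaw":-0.3},{"hand":1,"slide":[-5.5,24,8],"yaw":-0.42},{"hand":1,"slide":[-5.5,25.9,8],"yaw":-0.42},{"hand":1,"slide":[-5.5,25.9,6],"yaw":-0.42},{"hand":1,"slide":[-5.5,25.9,6],"yaw":-0.42}]'
python3 - <<'E'
from h import *
tilt();s=sense();print(s["tcp_pos"],s["ee_rot"][0])
E
```

```text
time_s: 30.08
tcp_pos: [0.5676, -0.2601, 0.1136]
ee_rot: [[0.928, 0.373, 0.002], [0.373, -0.928, -0.001], [0.001, 0.001, -1.0]]
wrist_force: [-2.1, 1.7, 5.9]
gripper_width: 0.523
time_s: 31.2
tcp_pos: [0.5109, -0.0014, 0.1708]
ee_rot: [[0.999, -0.038, -0.004], [-0.038, -0.999, -0.001], [-0.004, 0.001, -1.0]]
wrist_force: [-0.1, 0.8, -0.8]
gripper_width: 0.527
rows 230 326 top (np.int64(239), np.int64(315)) bot (np.int64(192), np.int64(361))
[ 0.51167742 -0.00151481  0.17164624] [ 0.99927332 -0.03805274 -0.0021935 ]
```

```bash
python3 -m inch '[{"hand":1,"slide":[0,0,-0.35],"yaw":0},{"hand":1,"slide":[0.8,0,-0.35],"yaw":0},{"hand":1,"slide":[1.6,0,-0.35],"yaw":0},{"hand":1,"slide":[2.2,0,-0.2],"yaw":0},{"hand":1,"slide":[2.7,0,0],"yaw":0}]'
python3 - <<'E'
from h import *
tilt()
E
python3 -m inch '[{"hand":1,"slide":[0.6,0,0.1],"yaw":0},{"hand":1,"slide":[1.1,0,0.1],"yaw":0},{"hand":1,"slide":[1.6,0,0],"yaw":0},{"hand":1,"slide":[2.2,0,-0.15],"yaw":0},{"hand":1,"slide":[2.2,0,-0.15],"yaw":0}]'
python3 - <<'E'
from h import *
tilt()
E
```

```text
time_s: 31.88
tcp_pos: [0.536, -0.0018, 0.1711]
ee_rot: [[0.999, -0.039, -0.01], [-0.039, -0.999, -0.002], [-0.01, 0.002, -1.0]]
wrist_force: [-5.8, -0.5, -1.6]
gripper_width: 0.528
rows 230 326 top (np.int64(240), np.int64(314)) bot (np.int64(191), np.int64(363))
time_s: 32.55
tcp_pos: [0.5603, -0.0021, 0.171]
ee_rot: [[0.999, -0.038, -0.004], [-0.038, -0.999, -0.002], [-0.004, 0.002, -1.0]]
wrist_force: [-4.1, -2.3, 4.0]
gripper_width: 0.523
rows 235 305 top (np.int64(242), np.int64(312)) bot (np.int64(239), np.int64(315))
```

```bash
python3 -m inch '[{"hand":1,"slide":[0.5,0,-0.2],"yaw":0},{"hand":1,"slide":[1.0,0,-0.45],"yaw":0},{"hand":1,"slide":[1.5,0,-0.8],"yaw":0},{"hand":1,"slide":[1.9,0,-1.2],"yaw":0},{"hand":1,"slide":[2.4,0,-1.8],"yaw":0},{"hand":1,"slide":[2.4,0,-2.1],"yaw":0},{"hand":1,"slide":[2.4,0,-2.1],"yaw":0}]'
python3 - <<'E'
from h import *
im=tilt();cv2.imwrite("pics/x1.png",np.hstack([im[150:360,130:430],cv2.resize(capture("side")[150:270,250:370],(210,210))]))
E
```

```text
time_s: 33.48
tcp_pos: [0.5883, -0.0014, 0.1523]
ee_rot: [[0.999, -0.036, 0.008], [-0.036, -0.999, -0.001], [0.008, 0.0, -1.0]]
wrist_force: [1.1, -3.0, 6.3]
gripper_width: 0.523
rows 252 292 top (np.int64(172), np.int64(381)) bot (np.int64(170), np.int64(384))
```

```bash
python3 -m inch '[{"hand":1,"slide":[0,0,3],"yaw":0},{"hand":1,"slide":[-4,-4,3],"yaw":0},{"hand":1,"slide":[-8,-8,3],"yaw":0},{"hand":1,"slide":[-12,-12,3],"yaw":0},{"hand":1,"slide":[-12.8,-16,3],"yaw":0},{"hand":1,"slide":[-12.8,-16,-2],"yaw":0},{"hand":1,"slide":[-12.8,-16,-5.5],"yaw":0},{"hand":1,"slide":[-12.8,-16,-6],"yaw":0},{"hand":1,"slide":[-12.8,-16,-6],"yaw":0}]'
python3 -m inch '[{"hand":0.3,"slide":[0,0,0],"yaw":0},{"hand":0,"slide":[0,0,0],"yaw":0},{"hand":0,"slide":[0,0,0],"yaw":0},{"hand":0,"slide":[0,0,0],"yaw":0},{"hand":0,"slide":[0,0,6],"yaw":0},{"hand":0,"slide":[-4,0,11],"yaw":0},{"hand":0,"slide":[-4,0,11],"yaw":0},{"hand":0,"slide":[-4,0,11],"yaw":0}]'
python3 - <<'E'
from h import *
st=sense();im=capture("wrist");print(st["tcp_pos"]);white(im,st,(180,60,380,235),.046,150);white(im,st,(180,60,380,235),.046,110);look("wrist","orange",.054,200);cv2.imwrite("pics/x2.png",im)
E
```

```text
time_s: 34.7
tcp_pos: [0.4583, -0.161, 0.0904]
ee_rot: [[0.999, -0.037, 0.002], [-0.037, -0.999, -0.0], [0.002, 0.0, -1.0]]
wrist_force: [0.1, 0.5, -1.5]
gripper_width: 0.525
time_s: 35.7
tcp_pos: [0.4169, -0.1609, 0.1998]
ee_rot: [[0.999, -0.038, 0.001], [-0.038, -0.999, 0.0], [0.001, -0.0, -1.0]]
wrist_force: [0.9, 0.1, -0.5]
gripper_width: 1.001
[ 0.4169299  -0.16092572  0.19975624]
box (246, 162, 61, 69) rect [ 432.  -160.1] [46.2 54.2] 89.0
[[404.5, -182.6999969482422], [458.6000061035156, -183.6999969482422], [459.5, -137.5], [405.29998779296875, -136.5]]
box (246, 60, 84, 171) rect [ 471. -170.] [ 63.8 132.9] 87.9
[[403.3999938964844, -199.39999389648438], [536.2999877929688, -204.3000030517578], [538.5999755859375, -140.5], [405.70001220703125, -135.6999969482422]]
```

```bash
python3 -m inch '[{"hand":0,"slide":[3.0,0.05,-3],"yaw":0},{"hand":0,"slide":[3.0,0.05,-9.8],"yaw":0},{"hand":0.5,"slide":[3.0,0.05,-9.8],"yaw":0},{"hand":1,"slide":[3.0,0.05,-9.8],"yaw":0},{"hand":1,"slide":[3.0,0.05,-9.8],"yaw":0},{"hand":1,"slide":[3.0,0.05,-9.8],"yaw":0},{"hand":1,"slide":[3.0,0.05,-9.8],"yaw":0},{"hand":1,"slide":[3.0,0.05,-9.8],"yaw":0},{"hand":1,"slide":[3.0,0.05,-9.8],"yaw":0}]'
python3 -m inch '[{"hand":1,"slide":[0,0,4],"yaw":0},{"hand":1,"slide":[0,0,9.4],"yaw":0},{"hand":1,"slide":[4,4,9.4],"yaw":0},{"hand":1,"slide":[8,8,9.4],"yaw":0},{"hand":1,"slide":[12,12,9.4],"yaw":0},{"hand":1,"slide":[13.7,16.3,9.4],"yaw":0},{"hand":1,"slide":[13.7,16.3,9.4],"yaw":0},{"hand":1,"slide":[13.7,16.3,9.4],"yaw":0}]'
python3 - <<'E'
from h import *
st=sense();im=capture("wrist");print(st["tcp_pos"],st["gripper_width"]);cv2.imwrite("pics/x3.png",np.hstack([im[150:360,130:430],cv2.imread("pics/w11.png")[:,:300]]))
E
```

```text
time_s: 36.92
tcp_pos: [0.4477, -0.1605, 0.103]
ee_rot: [[0.999, -0.037, 0.002], [-0.037, -0.999, -0.0], [0.002, 0.0, -1.0]]
wrist_force: [-1.3, 0.3, 6.7]
gripper_width: 0.526
time_s: 37.92
tcp_pos: [0.5834, 0.0024, 0.1953]
ee_rot: [[0.999, -0.038, -0.002], [-0.038, -0.999, -0.0], [-0.002, 0.0, -1.0]]
wrist_force: [0.5, -0.7, -1.8]
gripper_width: 0.529
[0.58337301 0.00239006 0.19527419] 0.5294335673138153
```

View pics/x3.png

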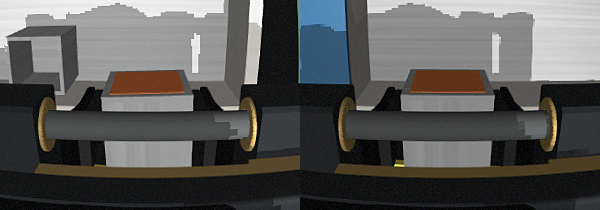

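```bash
python3 -m inch '[{"hand":1,"slide":[1,0,-1],"yaw":0},{"hand":1,"slide":[1,0,-2.6],"yaw":0},{"hand":1,"slide":[1.3,0,-3.4],"yaw":0},{"hand":1,"slide":[1.5,0,-4.0],"yaw":0},{"hand":1,"slide":[1.7,0,-4.4],"yaw":0},{"hand":1,"slide":[2.0,0,-5],"yaw":0},{"hand":1,"slide":[2.2,0,-5.5],"yaw":0},{"hand":1,"slide":[2.2,0,-5.5],"yaw":0}]'
python3 -m inch '[{"hand":1,"slide":[0.1,0,-0.7],"yaw":0},{"hand":1,"slide":[0.1,0,-1.4],"yaw":0},{"hand":1,"slide":[0,0,-2.1],"yaw":0},{"hand":1,"slide":[-0.3,0,-2.8],"yaw":0},{"hand":1,"slide":[-0.3,0,-2.8],"yaw":0}]'
python3 -m inch '[{"hand":1,"slide":[-0.4,0,-0.6],"yaw":0},{"hand":1,"slide":[-0.8,0,-1.2],"yaw":0},{"hand":1,"slide":[-1.3,0,-1.9],"yaw":0},{"hand":1,"slide":[-1.6,0,-2.3],"yaw":0},{"hand":1,"slide":[-1.6,0,-2.3],"yaw":0}]'
python3 -m inch '[{"hand":1,"slide":[0.6,0,0],"yaw":0},{"hand":1,"slide":[0.6,0,-0.7],"yaw":0},{"hand":1,"slide":[0.6,0,-1.3],"yaw":0},{"hand":1,"slide":[0.6,0,-1.3],"yaw":0}]'
```

```text
time_s: 38.98
tcp_pos: [0.6081, 0.0017, 0.1417]
ee_rot: [[0.999, -0.037, 0.004], [-0.037, -0.999, -0.001], [0.005, 0.001, -1.0]]
wrist_force: [4.0, -4.2, 3.4]
gripper_width: 0.527
time_s: 39.6
tcp_pos: [0.6065, 0.002, 0.1138]
ee_rot: [[0.999, -0.036, 0.009], [-0.036, -0.999, -0.0], [0.009, -0.0, -1.0]]
wrist_force: [7.8, -4.5, 1.6]
gripper_width: 0.526
time_s: 40.22
tcp_pos: [0.5957, 0.0035, 0.0937]
ee_rot: [[0.999, -0.035, 0.022], [-0.035, -0.999, 0.002], [0.022, -0.003, -1.0]]
wrist_force: [14.4, -3.2, 5.1]
gripper_width: 0.528
time_s: 40.72
tcp_pos: [0.5965, 0.0031, 0.0786]
ee_rot: [[0.999, -0.036, 0.008], [-0.036, -0.999, 0.001], [0.008, -0.001, -1.0]]
wrist_force: [5.2, -0.1, 8.4]
gripper_width: 0.528
```

```bash
python3 -m inch '[{"hand":0.3,"slide":[0,0,0],"yaw":0},{"hand":0.2,"slide":[0,0,0],"yaw":0},{"hand":0.15,"slide":[0,0,0],"yaw":0},{"hand":0.15,"slide":[0,0,0],"yaw":0},{"hand":0.15,"slide":[0,0,4],"yaw":0},{"hand":0,"slide":[0,0,9],"yaw":0},{"hand":0,"slide":[-3,2,13],"yaw":0},{"hand":0,"slide":[-6.5,4,13],"yaw":0},{"hand":0,"slide":[-6.5,4,13],"yaw":0},{"hand":0,"slide":[-6.5,4,13],"yaw":0}]'
python3 - <<'E'
from h import *
st=sense();im=capture("wrist");print(st["tcp_pos"]);cv2.imwrite("pics/x4.png",im)
O=np.array([633.9,166.5]);R=np.array([[.999,.04],[-.04,.999]])
k=(im.max(2)<110).astype(np.uint8)*255;k[220:]=0
cs,h=cv2.findContours(k,cv2.RETR_CCOMP,cv2.CHAIN_APPROX_NONE)
for c in cs:
    if 150<cv2.contourArea(c)<5000:
        w=np.array([R.T@(wpt(p[0],.058,st)*1000-O) for p in c.astype(float)],np.float32);r=cv2.minAreaRect(w);print(cv2.boundingRect(c),np.round(r[0]),np.round(r[1]),round(r[2]))
top=look("top","red",.021,8);cv2.imwrite("pics/t4.png",top)
E
```

```text
time_s: 41.98
tcp_pos: [0.5284, 0.0426, 0.2068]
ee_rot: [[0.999, -0.037, 0.0], [-0.037, -0.999, -0.0], [0.0, 0.0, -1.0]]
wrist_force: [0.1, 0.5, 1.1]
gripper_width: 1.0
[0.52837881 0.04257104 0.20681171]
(300, 116, 54, 54) [ -43. -164.] [39. 40.] 90
(186, 113, 53, 53) [-40. -78.] [39. 39.] 0
(537, 91, 6, 129) [ -41. -380.] [126.   5.] 7
(518, 89, 6, 131) [ -43. -351.] [122.   4.] 7
(494, 88, 8, 132) [ -44. -323.] [118.   5.] 7
(470, 88, 8, 132) [ -46. -295.] [114.   4.] 8
(0, 68, 17, 82) [  6. 132.] [26. 81.] 89
(0, 0, 73, 27) [ 96. 109.] [108.  29.] 73
top red px [254. 264.] mm 422.7 82.6 size 14 13 ang 71.1 cen 423.0 82.5
top red px [228. 258.] mm 436.7 147.9 size 16 14 ang 56.2 cen 436.8 147.8
```

```bash
sed -i 's/"red":((0,150,60),(6,255,255))/"red":((0,140,50),(15,255,255))/' h.py
python3 -m inch '[{"hand":0,"slide":[-6,2,0],"yaw":0},{"hand":0,"slide":[-12,5.5,0],"yaw":0},{"hand":0,"slide":[-13,7,0],"yaw":0},{"hand":0,"slide":[-13,7,0],"yaw":0},{"hand":0,"slide":[-13,7,0],"yaw":0}]'
python3 - <<'E'
from h import *
print(sense()["tcp_pos"])
im=look("wrist","red",.018,100);cv2.imwrite("pics/x5.png",im)
look("top","red",.018,20)
hsv=cv2.cvtColor(im,cv2.COLOR_BGR2HSV)
for c in blobs(im,"red",100):
    x,y,w,h=cv2.boundingRect(c);print((x,y,w,h));
    g=hsv[y:y+h,x:x+w];print(g[::4,::4,2])
E
```

```text
time_s: 42.7
tcp_pos: [0.399, 0.1125, 0.2067]
ee_rot: [[0.999, -0.038, 0.0], [-0.038, -0.999, -0.0], [0.0, 0.0, -1.0]]
wrist_force: [0.2, -0.0, -0.6]
gripper_width: 1.003
[0.39902651 0.11248259 0.20665547]
wrist red px [156. 176.] mm 430.2 223.5 size 25 23 ang 77.2 cen 430.3 224.0
wrist red px [309. 175.] mm 424.8 84.4 size 21 20 ang 64.5 cen 424.7 84.3
wrist red px [234. 162.] mm 438.9 149.3 size 20 22 ang 55.5 cen 438.6 149.4
top red px [253. 263.] mm 425.1 86.7 size 20 13 ang 0.1 cen 424.6 85.5
(143, 164, 27, 26)
[[243 255  41 107 247 224 215]
 [255 188 194 118  78  55  53]
 [251 185 191 126 125 123  50]
 [202 187 192 122 125  94  44]
 [179 187 191 120 127  41  33]
 [181 185 184 118 125  44  67]
 [246 255 192 105 119  70 221]]
(295, 160, 30, 31)
[[243 248  73 255 248 247 247 246]
 [245 236 160 212 107 197 218 215]
 [216  75 150 147 148 129  97 231]
 [224  86 128 130 128 131 127 120]
 [141 135 129 128 127 127 127 220]
 [103 127 131 127 125 129 111 215]
 [245 255 122 125 125 124 204 217]
 [243 243 243 255 174 117 215 215]]
(219, 148, 30, 30)
[[243 243 246  66 125 246 242 243]
 [242 243 180 206 216  38 255 247]
 [243 254 122 121 124 125  99  68]
 [238 172 129 131 134 134 133 141]
 [203 131 131 132 131 129 134 163]
 [209 126 129 130 128 129 110 217]
 [217 222 149 128 131 129 232 219]
 [216 217 220 229 119  82 218 218]]
```

```bash
python3 -m inch '[{"hand":0.5,"slide":[2.6,-2.8,-2],"yaw":-0.15},{"hand":0.5,"slide":[2.6,-2.8,-4],"yaw":-0.3},{"hand":0.5,"slide":[2.6,-2.8,-6],"yaw":-0.407},{"hand":0.5,"slide":[2.6,-2.8,-6],"yaw":-0.407},{"hand":0.5,"slide":[2.6,-2.8,-11],"yaw":-0.407},{"hand":0.5,"slide":[2.6,-2.8,-12.5],"yaw":-0.407},{"hand":1,"slide":[2.6,-2.8,-12.5],"yaw":-0.407},{"hand":1,"slide":[2.6,-2.8,-12.5],"yaw":-0.407},{"hand":1,"slide":[2.6,-2.8,-12.5],"yaw":-0.407},{"hand":1,"slide":[2.6,-2.8,-12.5],"yaw":-0.407}]'
python3 -m inch '[{"hand":1,"slide":[0,0,0],"yaw":0},{"hand":1,"slide":[0,0,0],"yaw":0},{"hand":1,"slide":[0,0,5],"yaw":0},{"hand":1,"slide":[0,0,10],"yaw":0},{"hand":1,"slide":[6,0.2,10],"yaw":0},{"hand":1,"slide":[12,0.4,10],"yaw":0},{"hand":1,"slide":[16.6,0.5,10],"yaw":0},{"hand":1,"slide":[16.6,0.5,10],"yaw":0},{"hand":1,"slide":[16.6,0.5,10],"yaw":0}]'
python3 - <<'E'
from h import *
s=sense();print(s["tcp_pos"],s["gripper_width"]);cv2.imwrite("pics/x6.png",capture("wrist"));look("top","red",.018,20);look("wrist","red",.1,60)
E
```

```text
time_s: 44.05
tcp_pos: [0.4247, 0.0849, 0.0828]
ee_rot: [[0.903, -0.43, 0.002], [-0.43, -0.903, 0.001], [0.001, -0.002, -1.0]]
wrist_force: [-0.5, -0.6, 4.9]
gripper_width: 0.227
time_s: 45.18
tcp_pos: [0.5891, 0.0893, 0.1811]
ee_rot: [[0.903, -0.431, -0.002], [-0.431, -0.903, -0.0], [-0.002, 0.001, -1.0]]
wrist_force: [-0.2, -0.3, -0.2]
gripper_width: 0.224
[0.58912247 0.08928245 0.18107459] 0.22398624653219432
top red px [228. 259.] mm 436.8 148.6 size 19 18 ang 53.0 cen 436.9 148.7
wrist red px [277. 248.] mm 589.2 90.4 size 22 17 ang 65.7 cen 588.8 90.4
```

```bash
python3 -m inch '[{"hand":1,"slide":[0.15,0,-3],"yaw":0},{"hand":1,"slide":[0.15,0,-4.9],"yaw":0},{"hand":1,"slide":[0.15,0,-4.9],"yaw":0},{"hand":1,"slide":[0.15,0,-4.9],"yaw":0},{"hand":0.6,"slide":[0.15,0,-4.9],"yaw":0},{"hand":0.6,"slide":[0.15,0,-4.9],"yaw":0},{"hand":0.6,"slide":[0.15,0,-4.9],"yaw":0},{"hand":0.5,"slide":[0.15,0,2],"yaw":0},{"hand":0.5,"slide":[-5,0,7],"yaw":0.1},{"hand":0.5,"slide":[-8,0,8],"yaw":0.1}]'
python3 -m inch '[{"hand":0.5,"slide":[0,0,0],"yaw":0},{"hand":0.5,"slide":[0,0,0],"yaw":0}]'
python3 - <<'E'
from h import *
s=sense();print(s["tcp_pos"]);im=capture("wrist");cv2.imwrite("pics/x7.png",im);look("wrist","red",.025,60);look("top","red",.018,20)
a=np.array([590.8,89.7]);
E
```

```text
time_s: 46.58
tcp_pos: [0.5102, 0.0898, 0.2647]
ee_rot: [[0.941, -0.338, 0.005], [-0.338, -0.941, 0.002], [0.004, -0.003, -1.0]]
wrist_force: [-0.0, 1.4, -0.4]
gripper_width: 0.494
time_s: 46.82
tcp_pos: [0.5103, 0.0896, 0.2618]
ee_rot: [[0.941, -0.338, 0.0], [-0.338, -0.941, 0.0], [0.0, -0.0, -1.0]]
wrist_force: [0.7, 0.3, -0.7]
gripper_width: 0.498
[0.51029538 0.08958037 0.26176598]
wrist red px [249. 119.] mm 592.5 90.7 size 20 19 ang 63.5 cen 592.7 90.7
top red px [198. 262.] mm 428.7 223.9 size 20 17 ang 75.6 cen 428.6 224.0
top red px [228. 258.] mm 436.8 148.6 size 19 18 ang 53.4 cen 437.0 148.8
```

```bash
python3 -m inch '[{"hand":0.5,"slide":[-5,4,-3],"yaw":-0.15},{"hand":0.5,"slide":[-7.2,5.95,-6],"yaw":-0.275},{"hand":0.5,"slide":[-7.2,5.95,-11],"yaw":-0.275},{"hand":0.5,"slide":[-7.2,5.95,-14],"yaw":-0.275},{"hand":0.5,"slide":[-7.2,5.95,-17.95],"yaw":-0.275},{"hand":0.5,"slide":[-7.2,5.95,-17.95],"yaw":-0.275},{"hand":1,"slide":[-7.2,5.95,-17.95],"yaw":-0.275},{"hand":1,"slide":[-7.2,5.95,-17.95],"yaw":-0.275},{"hand":1,"slide":[-7.2,5.95,-17.95],"yaw":-0.275},{"hand":1,"slide":[-7.2,5.95,-17.95],"yaw":-0.275}]'
python3 -m inch '[{"hand":1,"slide":[0,0,0],"yaw":0},{"hand":1,"slide":[0,0,0],"yaw":0},{"hand":1,"slide":[0,0,5],"yaw":0},{"hand":1,"slide":[0,0,10],"yaw":0},{"hand":1,"slide":[4,-4,10],"yaw":0},{"hand":1,"slide":[8,-8,10],"yaw":0},{"hand":1,"slide":[12,-12,10],"yaw":0},{"hand":1,"slide":[14.7,-14.5,10],"yaw":0},{"hand":1,"slide":[14.7,-14.5,10],"yaw":0},{"hand":1,"slide":[14.7,-14.5,10],"yaw":0}]'
python3 - <<'E'
from h import *
s=sense();print(s["tcp_pos"],s["gripper_width"]);look("wrist","red",.1,60)
O=np.array([633.9,166.5]);R=np.array([[.999,.04],[-.04,.999]]);print("target",O+R@np.array([-43,-164]))
E
```

```text
time_s: 48.22
tcp_pos: [0.4386, 0.1494, 0.0833]
ee_rot: [[0.814, -0.581, 0.002], [-0.581, -0.814, 0.001], [0.001, -0.002, -1.0]]
wrist_force: [-1.3, 0.9, 4.9]
gripper_width: 0.223
time_s: 49.48
tcp_pos: [0.5844, 0.004, 0.1819]
ee_rot: [[0.814, -0.581, -0.001], [-0.581, -0.814, 0.0], [-0.001, 0.001, -1.0]]
wrist_force: [0.4, 0.2, -0.0]
gripper_width: 0.224
[0.58440101 0.00402005 0.1819065 ] 0.2241893680399789
wrist red px [277. 248.] mm 584.7 4.9 size 22 17 ang 54.5 cen 584.6 5.0
target [584.383   4.384]
```

```bash
python3 -m inch '[{"hand":1,"slide":[0,0,-3],"yaw":0},{"hand":1,"slide":[0,0,-4.9],"yaw":0},{"hand":1,"slide":[0,0,-4.9],"yaw":0},{"hand":1,"slide":[0,0,-4.9],"yaw":0},{"hand":0.6,"slide":[0,0,-4.9],"yaw":0},{"hand":0.6,"slide":[0,0,-4.9],"yaw":0},{"hand":0.6,"slide":[0,0,-4.9],"yaw":0},{"hand":0.5,"slide":[0,0,2],"yaw":0.1},{"hand":0.3,"slide":[-4,3,6],"yaw":0.25},{"hand":0,"slide":[-6.5,4.5,6],"yaw":0.4}]'
python3 -m inch '[{"hand":0,"slide":[0,0,1],"yaw":0.18},{"hand":0,"slide":[0,0,1],"yaw":0.18},{"hand":0,"slide":[0,0,1],"yaw":0.18}]'
cat > chk.py <<'E'
from h import *
st=sense();im=capture("wrist");print(st["tcp_pos"]);cv2.imwrite("pics/x8.png",im)
O=np.array([633.9,166.5]);R=np.array([[.999,.04],[-.04,.999]])
k=(im.max(2)<110).astype(np.uint8)*255;k[225:]=0
for c in cv2.findContours(k,cv2.RETR_CCOMP,cv2.CHAIN_APPROX_NONE)[0]:
    if 1000<cv2.contourArea(c)<4500:
        w=np.array([R.T@(wpt(p[0],.058,st)*1000-O) for p in c.astype(float)],np.float32);r=cv2.minAreaRect(w);print("rim",np.round(r[0]),np.round(r[1]),round(r[2]))
for c in blobs(im,"red",60):
    w=np.array([R.T@(wpt(p[0],.025,st)*1000-O) for p in c.astype(float)],np.float32);r=cv2.minAreaRect(w);print("block",np.round(r[0]),np.round(r[1]))
E
python3 chk.py; python3 -c "
from h import *
look('top','red',.018,20)"
```

```text
time_s: 50.78
tcp_pos: [0.5208, 0.05, 0.246]
ee_rot: [[0.977, -0.213, 0.008], [-0.213, -0.977, 0.003], [0.007, -0.004, -1.0]]
wrist_force: [0.7, 1.0, -0.9]
gripper_width: 0.643
time_s: 51.15
tcp_pos: [0.5201, 0.0488, 0.2518]
ee_rot: [[0.999, -0.043, -0.001], [-0.043, -0.999, -0.0], [-0.001, 0.0, -1.0]]
wrist_force: [-0.6, -0.1, 1.1]
gripper_width: 0.956
[0.5201002  0.0488324  0.25182203]
rim [ -34. -119.] [39. 39.] 90
rim [ -35. -119.] [36. 35.] 90
rim [  7. 136.] [39. 82.] 90
rim [ 97. 123.] [202.  49.] 74
block [ -41. -162.] [20. 20.]
block [-38. -78.] [20. 19.]
```

View pics/x8.png

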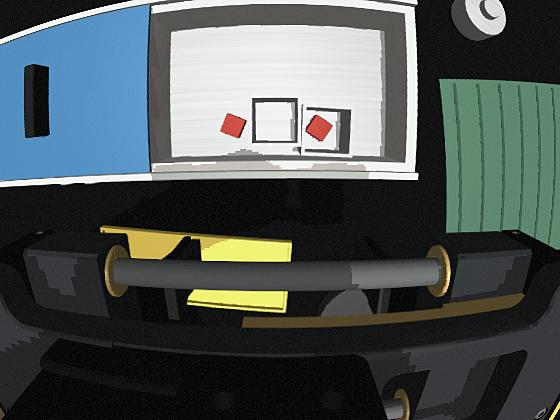

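```bash
python3 -m inch '[{"hand":1,"slide":[4,0,-3],"yaw":0},{"hand":1,"slide":[7.45,0,-5],"yaw":0},{"hand":1,"slide":[7.45,0,-5],"yaw":0},{"hand":1,"slide":[7.45,0,-5],"yaw":0},{"hand":1,"slide":[7.45,0,-5],"yaw":0},{"hand":1,"slide":[7.45,0,-5],"yaw":0},{"hand":1,"slide":[7.45,0,-5],"yaw":0},{"hand":1,"slide":[7.45,0,-5],"yaw":0},{"hand":1,"slide":[7.45,0,-5],"yaw":0},{"hand":1,"slide":[7.45,0,-5],"yaw":0}]'
python3 - <<'E'
from h import *
s=sense();print(s["tcp_pos"],s["gripper_width"])
E
python3 -m inch '[{"hand":1,"slide":[0,0,-4],"yaw":0},{"hand":1,"slide":[0,0,-7],"yaw":0},{"hand":1,"slide":[0,0,-9],"yaw":0},{"hand":1,"slide":[0,0,-10.7],"yaw":0},{"hand":1,"slide":[0,0,-10.7],"yaw":0}]'
```

```text
time_s: 52.5
tcp_pos: [0.5946, 0.049, 0.2022]
ee_rot: [[0.999, -0.04, -0.0], [-0.04, -0.999, -0.0], [-0.0, 0.0, -1.0]]
wrist_force: [0.1, 0.8, 0.6]
gripper_width: 0.018
[0.594597   0.04904249 0.20221621] 0.017570959913173104
time_s: 53.12
tcp_pos: [0.594, 0.0488, 0.0939]
ee_rot: [[0.999, -0.04, -0.003], [-0.04, -0.999, -0.001], [-0.003, 0.001, -1.0]]
wrist_force: [0.4, -0.4, 0.2]
gripper_width: 0.008
```

Inside the cup without contact; push it +x, then lift and look.

```bash
python3 -m inch '[{"hand":1,"slide":[1,0,0],"yaw":0},{"hand":1,"slide":[2,-0.1,0],"yaw":0},{"hand":1,"slide":[3,-0.1,0],"yaw":0},{"hand":1,"slide":[4,-0.1,0],"yaw":0},{"hand":1,"slide":[5,-0.2,0],"yaw":0},{"hand":1,"slide":[6,-0.2,0],"yaw":0},{"hand":1,"slide":[6.5,-0.2,0],"yaw":0},{"hand":1,"slide":[6.5,-0.2,0],"yaw":0},{"hand":1,"slide":[5.8,-0.2,0],"yaw":0},{"hand":1,"slide":[5.8,-0.2,5],"yaw":0}]'
python3 -m inch '[{"hand":1,"slide":[0,0,5],"yaw":0},{"hand":0.5,"slide":[-6,0,11],"yaw":0},{"hand":0.5,"slide":[-12,0,11],"yaw":0},{"hand":0.5,"slide":[-13,0,11],"yaw":0},{"hand":0.5,"slide":[-13,0,11],"yaw":0},{"hand":0.5,"slide":[-13,0,11],"yaw":0}]'
cat > chk2.py <<'E'
from chk import *
for c in blobs(im,"red",60):
    w=np.array([wpt(p[0],.022,st)*1000 for p in c.astype(float)],np.float32);r=cv2.minAreaRect(w);print("world block z22",cv2.boundingRect(c),np.round(r[0],1),np.round(r[1]),round(r[2],1))
E
python3 chk2.py
```

```text
time_s: 54.38
tcp_pos: [0.649, 0.0464, 0.1411]
ee_rot: [[0.999, -0.041, -0.011], [-0.041, -0.999, -0.002], [-0.011, 0.003, -1.0]]
wrist_force: [0.8, 0.7, -0.4]
gripper_width: 0.004
time_s: 55.12
tcp_pos: [0.523, 0.0472, 0.2554]
ee_rot: [[0.999, -0.04, 0.001], [-0.04, -0.999, 0.0], [0.001, -0.0, -1.0]]
wrist_force: [-0.1, 0.5, 0.2]
gripper_width: 0.46
[0.52299052 0.04718259 0.2554213 ]
rim [  7. 136.] [38. 81.] 90
rim [ 97. 113.] [231.  54.] 75
block [ -41. -162.] [20. 19.]
block [-38. -78.] [19. 19.]
world block z22 (304, 119, 27, 26) [586.7   6. ] [20. 20.] 54.8
world block z22 (220, 117, 25, 24) [592.9  90.5] [20. 19.] 65.0
```

```bash
cat > rims.py <<'E'
from h import *
st=sense();im=capture("wrist");O=np.array([633.9,166.5]);R=np.array([[.999,.04],[-.04,.999]])
cv2.imwrite("pics/r.png",im)
for t in(70,90,110,130,150,170,190,210):
    k=(im.max(2)<t).astype(np.uint8)*255;k[225:]=0
    for c in cv2.findContours(k,cv2.RETR_LIST,cv2.CHAIN_APPROX_NONE)[0]:
        b=cv2.boundingRect(c)
        w=np.array([R.T@(wpt(p[0],.058,st)*1000-O) for p in c.astype(float)],np.float32);r=cv2.minAreaRect(w)
        if 25<min(r[1]) and max(r[1])<60: print(t,b,np.round(r[0],1),np.round(r[1]),round(r[2]))
E
python3 rims.py
python3 - <<'E'
import cv2
g=cv2.cvtColor(cv2.imread("pics/r.png"),cv2.COLOR_BGR2GRAY)
for y in range(20,170,6): print(y,' '.join('%3d'%v for v in g[y,210:370:5]))
E
```

```text
70 (305, 112, 43, 45) [ -42.8 -166.5] [39. 38.] 1
70 (251, 40, 45, 42) [  23.5 -119. ] [39. 38.] 90
20  85  84  85  87  87  88  86  88  89  87  90  87  84  85  86  85  85  88  88  84  82  85  86  87  89  87  88  84  89  88  87  86
26  90  88  87  86  86  86  89  86  85  84  81  89  86  84  85  86  85  88  87  90  87  87  88  88  87  87  86  85  87  87  90  89
32 237 247 244 238 236 236 237 235 237 235 236 236 235 235 235 235 236 233 233 231 231 230 229 229 230 229 231 236 243 135 113  80
38 230 231 229 229 230 231 231 231 238 249 245 249 254 250 251 252 250 244 232 230 230 227 228 226 226 226 225 227 226 229 226 228
44 231 232 232 231 234 234 233 234 211  71  71  68  69  67  67  71  71  93 231 231 229 227 227 226 229 229 229 228 226 225 223 222
50 233 233 233 236 235 238 238 238 228  67  73  67  64  63  65  63  67  48 239 237 234 235 231 231 228 229 228 227 227 226 227 225
56 234 236 234 237 237 237 238 237 233 247 242 243 243 242 243 242 162  38 235 234 233 232 234 233 233 233 232 232 233 230 227 224
62 234 234 235 236 235 234 235 237 238 248 239 240 239 239 239 239 153  37 233 232 
[... 1983 characters left out ...]
11 154 255 168  67  61 234 230 228 227
158 130 128 122 123 117 118 110 113 110 111 105 104 102  98  98 100 108 106 222 241 244 247 251 244 243 250 253 247 193 181 202 224
164 113 128 135 150 160 166 173 180 185 191 190 191 192 227 255 255 194 189 160 159 153 151 149 177 165 141 115 106  91  89  90  85Traceback (most recent call last):
  File "rims.py", line 8, in <module>
    w=np.array([R.T@(wpt(p[0],.058,st)*1000-O) for p in c.astype(float)],np.float32);r=cv2.minAreaRect(w)
                     ~~~^^^^^^^^^^^^^^
  File "h.py", line 9, in wpt
    m=camera_model("wrist");K=np.array(m["mtx"]);a=np.array([uv[0]-K[0,2],uv[1]-K[1,2]])/K[0,0]
ValueError: time passes only in moves, steps and waits
```

```bash
python3 -m inch '[{"hand":0.5,"slide":[4,2,-3],"yaw":-0.15},{"hand":0.5,"slide":[7,4.33,-6],"yaw":-0.3},{"hand":0.5,"slide":[7,4.33,-11],"yaw":-0.396},{"hand":0.5,"slide":[7,4.33,-14],"yaw":-0.396},{"hand":0.5,"slide":[7,4.33,-17.3],"yaw":-0.396},{"hand":0.5,"slide":[7,4.33,-17.3],"yaw":-0.396},{"hand":1,"slide":[7,4.33,-17.3],"yaw":-0.396},{"hand":1,"slide":[7,4.33,-17.3],"yaw":-0.396},{"hand":1,"slide":[7,4.33,-17.3],"yaw":-0.396},{"hand":1,"slide":[7,4.33,-17.3],"yaw":-0.396}]'
python3 -m inch '[{"hand":1,"slide":[0,0,0],"yaw":0},{"hand":1,"slide":[0,0,0],"yaw":0},{"hand":1,"slide":[0,0,5],"yaw":0},{"hand":1,"slide":[0,0,10],"yaw":0},{"hand":1,"slide":[3,-2,10],"yaw":0},{"hand":1,"slide":[5.96,-4.4,10],"yaw":0},{"hand":1,"slide":[5.96,-4.4,10],"yaw":0},{"hand":1,"slide":[5.96,-4.4,10],"yaw":0},{"hand":1,"slide":[5.96,-4.4,10],"yaw":0}]'
python3 - <<'E'
from h import *
s=sense();print(s["tcp_pos"],s["gripper_width"]);look("wrist","red",.1,60)
E
```

```text
time_s: 56.48
tcp_pos: [0.5931, 0.0905, 0.0835]
ee_rot: [[0.907, -0.422, 0.002], [-0.422, -0.907, 0.001], [0.002, -0.001, -1.0]]
wrist_force: [-0.8, 1.2, 3.2]
gripper_width: 0.225
time_s: 57.6
tcp_pos: [0.6515, 0.0469, 0.1821]
ee_rot: [[0.907, -0.421, -0.001], [-0.421, -0.907, -0.0], [-0.001, 0.0, -1.0]]
wrist_force: [0.8, -0.6, -0.3]
gripper_width: 0.224
[0.65149442 0.04686549 0.18207335] 0.22363187217154792
wrist red px [277. 248.] mm 651.5 47.9 size 22 16 ang 65.1 cen 651.3 47.9
```

```bash
python3 -m inch '[{"hand":1,"slide":[0.1,-0.05,-3],"yaw":0},{"hand":1,"slide":[0.1,-0.05,-4.9],"yaw":0},{"hand":1,"slide":[0.1,-0.05,-4.9],"yaw":0},{"hand":1,"slide":[0.1,-0.05,-4.9],"yaw":0},{"hand":0.6,"slide":[0.1,-0.05,-4.9],"yaw":0},{"hand":0.6,"slide":[0.1,-0.05,-4.9],"yaw":0},{"hand":0.6,"slide":[0.1,-0.05,-4.9],"yaw":0},{"hand":0.5,"slide":[0.1,0,2],"yaw":0.1},{"hand":0.3,"slide":[-6,0,7],"yaw":0.25},{"hand":0,"slide":[-12,0,7],"yaw":0.396}]'
python3 -m inch '[{"hand":0,"slide":[0,0,0],"yaw":0},{"hand":0,"slide":[0,0,0],"yaw":0},{"hand":0,"slide":[0,0,0],"yaw":0}]'
python3 - <<'E'
exec(open('chk2.py').read())
for t in(70,90):
    k=(im.max(2)<t).astype(np.uint8)*255;k[225:]=0
    for c in cv2.findContours(k,cv2.RETR_LIST,cv2.CHAIN_APPROX_NONE)[0]:
        if cv2.contourArea(c)<100: continue
        w=np.array([R.T@(wpt(p[0],.058,st)*1000-O) for p in c.astype(float)],np.float32);r=cv2.minAreaRect(w)
        if 25<min(r[1]) and max(r[1])<60: print(t,cv2.boundingRect(c),np.round(r[0],1),np.round(r[1]),round(r[2]))
E
```

```text
time_s: 58.9
tcp_pos: [0.5469, 0.0467, 0.2529]
ee_rot: [[0.999, -0.035, 0.007], [-0.035, -0.999, 0.002], [0.007, -0.002, -1.0]]
wrist_force: [0.2, 1.2, 0.0]
gripper_width: 0.641
time_s: 59.28
tcp_pos: [0.547, 0.0465, 0.2494]
ee_rot: [[0.999, -0.04, 0.0], [-0.04, -0.999, -0.0], [0.0, 0.0, -1.0]]
wrist_force: [0.1, -0.1, -0.3]
gripper_width: 0.96
[0.54696406 0.04648251 0.24936672]
rim [  3. 137.] [81. 39.] 0
rim [  99. -338.] [56. 56.] 57
block [ -40. -162.] [20. 19.]
block [  25. -118.] [20. 20.]
world block z22 (305, 143, 26, 26) [586.7   5.9] [20. 19.] 55.0
world block z22 (260, 76, 25, 25) [654.4  47.7] [20. 20.] 63.5
70 (251, 64, 45, 44) [  23.5 -119. ] [38. 38.] 90Traceback (most recent call last):
  File "<stdin>", line 6, in <module>
  File "h.py", line 9, in wpt
    m=camera_model("wrist");K=np.array(m["mtx"]);a=np.array([uv[0]-K[0,2],uv[1]-K[1,2]])/K[0,0]
ValueError: time passes only in moves, steps and waits
```

```bash
python3 -m inch '[{"hand":0,"slide":[2,6,0],"yaw":0},{"hand":0,"slide":[4,12,0],"yaw":0},{"hand":0,"slide":[7,18,0],"yaw":0},{"hand":0,"slide":[9.1,22.8,0],"yaw":0},{"hand":0,"slide":[9.1,22.8,-4],"yaw":0},{"hand":0,"slide":[9.1,22.8,-4],"yaw":0}]'
python3 - <<'E'
from h import *
s=sense();print(s["tcp_pos"]);look("top","red",.018,20);look("top","blue",.073,1000)
E
python3 -m inch '[{"hand":0.4,"slide":[0,0,-3],"yaw":0},{"hand":0.6,"slide":[0,0,-6],"yaw":0},{"hand":1,"slide":[0,0,-6],"yaw":0},{"hand":1,"slide":[0,0,-6],"yaw":0},{"hand":1,"slide":[0,0,-6],"yaw":0},{"hand":1,"slide":[0,0,-6],"yaw":0},{"hand":1,"slide":[0,0,-6],"yaw":0},{"hand":1,"slide":[0,0,-6],"yaw":0},{"hand":1,"slide":[0,0,-6],"yaw":0},{"hand":1,"slide":[0,0,-6],"yaw":0}]'
```

```text
time_s: 60.08
tcp_pos: [0.6357, 0.274, 0.2041]
ee_rot: [[0.999, -0.04, -0.009], [-0.04, -0.999, -0.005], [-0.009, 0.006, -1.0]]
wrist_force: [-0.5, 0.2, 0.3]
gripper_width: 1.0
[0.63569943 0.27401134 0.20414047]
top red px [198. 262.] mm 428.8 224.2 size 19 18 ang 78.3 cen 428.7 224.2
top red px [284. 201.] mm 586.0 4.6 size 18 18 ang 55.2 cen 585.8 4.9
top red px [268. 175.] mm 653.6 46.7 size 18 18 ang 62.2 cen 653.8 46.7
top blue px [182. 185.] mm 636.0 274.6 size 237 150 ang 89.2 cen 613.4 257.8
top blue px [496. 101.] mm 828.1 -540.6 size 230 166 ang 89.2 cen 828.5 -540.4
time_s: 61.42
tcp_pos: [0.637, 0.2745, 0.1499]
ee_rot: [[0.999, -0.04, 0.0], [-0.04, -0.999, 0.0], [0.0, -0.0, -1.0]]
wrist_force: [-0.2, 1.2, 0.6]
gripper_width: 0.159
```

```bash
python3 -m inch '[{"hand":1,"slide":[-0.2,-4,0],"yaw":0},{"hand":1,"slide":[-0.3,-8,0],"yaw":0},{"hand":1,"slide":[-0.5,-12,0],"yaw":0},{"hand":1,"slide":[-0.6,-16,0],"yaw":0},{"hand":1,"slide":[-0.8,-19.5,0],"yaw":0},{"hand":1,"slide":[-0.9,-22,0],"yaw":0},{"hand":1,"slide":[-0.9,-23,0],"yaw":0},{"hand":1,"slide":[-0.9,-23.2,0],"yaw":0},{"hand":1,"slide":[-0.9,-23.2,0],"yaw":0}]'
```

```text
time_s: 62.55
tcp_pos: [0.6277, 0.0455, 0.1498]
ee_rot: [[0.999, -0.039, 0.001], [-0.039, -0.999, 0.004], [0.0, -0.004, -1.0]]
wrist_force: [-3.0, 9.3, 1.5]
gripper_width: 0.159
```

```bash
python3 -m inch '[{"hand":1,"slide":[0,0.3,0],"yaw":0},{"hand":0.5,"slide":[0,0.3,0],"yaw":0},{"hand":0.5,"slide":[0,0.3,0],"yaw":0},{"hand":0.5,"slide":[0,0.3,0],"yaw":0},{"hand":0.5,"slide":[0,0.3,5],"yaw":0},{"hand":0.3,"slide":[0,0.3,11],"yaw":0},{"hand":0.3,"slide":[-6,-5,11],"yaw":0},{"hand":0.3,"slide":[-12,-10,11],"yaw":0},{"hand":0.3,"slide":[-18,-15,11],"yaw":0},{"hand":0.3,"slide":[-20,-20,11],"yaw":0}]'
python3 -m inch '[{"hand":0.3,"slide":[0,0,0],"yaw":0},{"hand":0.3,"slide":[-2,-6,0],"yaw":0},{"hand":0.3,"slide":[-2,-10,0],"yaw":0},{"hand":0.3,"slide":[-2,-10,0],"yaw":0}]'
python3 - <<'E'
from h import *
look("top","blue",.073,1000);look("side","blue",.073,1000);look("top","red",.018,20);look("side","red",.018,15);look("side","orange",.05,15)
E
```

```text
time_s: 63.8
tcp_pos: [0.4472, -0.1284, 0.2601]
ee_rot: [[0.999, -0.038, 0.001], [-0.038, -0.999, -0.0], [0.001, -0.0, -1.0]]
wrist_force: [0.9, -0.9, 1.1]
gripper_width: 0.701
time_s: 64.3
tcp_pos: [0.4298, -0.2291, 0.2596]
ee_rot: [[0.999, -0.043, 0.0], [-0.043, -0.999, -0.0], [0.0, 0.0, -1.0]]
wrist_force: [-0.2, 0.0, 0.8]
gripper_width: 0.701
top blue px [265. 178.] mm 629.1 46.2 size 233 152 ang 87.7 cen 633.8 53.6
top blue px [496. 101.] mm 828.1 -540.6 size 230 166 ang 89.2 cen 828.5 -540.4
side blue px [252. 223.] mm 629.8 46.6 size 233 151 ang 87.7 cen 626.0 38.2
side blue px [289. 103.] mm 817.4 -503.7 size 194 309 ang 0.2 cen 817.0 -504.4
top red px [198. 262.] mm 428.8 224.2 size 19 18 ang 78.3 cen 428.7 224.2
side red px [290. 326.] mm 428.4 226.9 size 24 22 ang 76.7 cen 428.9 227.0
side red px [551.  20.] mm 84.9 -1978.0 size 96 159 ang 3.0 cen 67.2 -1957.7
side orange px [291. 324.] mm 421.6 240.3 size 18 18 ang 70.1 cen 420.2 240.5
side orange px [518.  41.] mm 191.5 -1504.3 size 406 9 ang 88.9 cen 190.9 -1502.0
```

```bash
python3 -c "from station import *; print(finish_job())"
```

```text
the job is handed in; nothing more can be done
None
```

I slid the cover open and turned both cups mouth-up. Only two cups were present. I tipped each onto its side over the case wall, re-gripped it near the base and swung it upright over the wall's inner edge. Each cup then got one block, and I slid the cover shut to its stop and handed in at about 64 s of the 210 s allowed. `finish_job` reports no verdict.

- **Problems on the way:** My first try at turning the first cup in the grip slipped. Later that cup turned up moved and empty, with its block on the compartment floor. I pushed the cup clear and put the block back in.
- **Last look inside, just before closing:** The wrist camera showed the first cup's mouth in the compartment at case position (23.5, -119) mm, with its block at (25, -118). The second cup's block was at (-40, -162). The second cup's own mouth was last measured one step earlier at (-42.8, -166.5), because the final rim search stopped with a script error before reaching it.
- **Checks after closing:** The top and side views both put the cover at its end stop, about 2–3 mm further shut than at the start. The spare block is still in the tray and the arm was clear. The cups could not be seen under the closed cover.
- **Not re-measured:** I never touched the weight or the jar, but I did not measure their positions again at the end.

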